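# Find the open adapter sleeve by probing, reject the blocked ones

### The arm

A 6-joint arm with a two-finger parallel gripper is mounted at the origin on the work surface. World frame = base frame: x ahead of the robot, y to its left, z up, the work surface at z = 0. Lengths are in m, angles in degrees, forces in N, time in s.
With the tool pointing down it reaches from about 0.35 to 0.875 m from the base axis. Payload 4.2 kg.
Tool frame: the origin (TCP) lies at the very end of the fingers, on their centre line; the grasp point (between the pads) lies r.pinch_z behind it (r.pinch_z is the distance from the TCP to the grasp point, in m); y points along the fingers, z is the direction in which the jaws open and shut, and the axes are right-handed (so a half turn about y gives the same grasp; the last joint's range is limited). The gripper opens to 87 mm and grips with 3 to 60 N. Pads are 19 mm wide; open, the fingers measure 117 mm over their backs; the gripper's body (75 mm by 190 mm) begins 51 mm behind the grasp point.
Start: joints at [84.03, 22.042, 0.453, 0, -68.411, -14.817], TCP at [0.222, 0.584, 0.223] pointing down, gripper open.
Joint ranges: [-179.83, 179.83], [-69.29, 118.12], [-61.27, 80.66], [-181.25, 117.63], [-171.15, -9.14], [-177.46, 177.46]. Speed limits (degrees/s): [159.86, 159.86, 180, 180, 180, 180].

### API

Orientations are given as a 3x3 rotation matrix whose columns are the frame's x, y, z axes.
In Python, from station import sense, capture, camera_params, r gives the robot as it stands.
- The arm moves only by the tool move_arm, never from a script. Its argument "increments" is text: rows parted by semicolons, each of 7 numbers parted by spaces: the closure, from -1 (fully open) to 1 (shut), so that 0 is half open, then the shift along the tool's x, y, z in m, then the turn, a rotation vector about the tool's x, y, z in rad. In form: hand x y z wx wy wz; .... A call has 1 to 8 rows; each row is the pose to reach, as a shift and turn from the pose commanded when the call began, along the tool's axes at that moment; what a row does not reach only later rows make up. A row lasts 1/10 s, in which the tool goes at most 50 mm and 8.59 degrees, less where a joint would pass 70% of its speed; a pose out of reach is approached as far as the arm can. A call with a gripper value outside its range is refused whole. The fingers move at their own pace and stop on an object; the grip force is fixed at half the most. Time passes only in rows, so rows that repeat a pose let the fingers close. It gives the time, the measured TCP pose, the force and the opening at its end, in the units of the state.
- sense(): the state, without advancing time (a new reading comes with each control period).
- capture(name): name is "scene" or "side" or "wrist"; returns (picture, depth): 420x560x3 uint8, red, green, blue; 420x560 float32, m along the optical axis (not along the pixel's ray), 0 where there is no reading.
- camera_params(name): a dict with "fx", "fy", "cx", "cy" (pixels), "xyz" and "orientation" of the camera in the world. Camera axes: x right, y down, z forward; pixel columns grow to the right and rows downward; lengths in m; the calibration is good to about 2 mm. A picture is of the moment at which its call begins: read the wrist's pose just before it. camera_params takes no time and is no camera call; for the wrist camera it gives the pose at the moment of the call.
- r.finish_job(): hands the job in, once; it reports no verdict.
The state is a dict: "time_s": time; "joints": joint angles; "joint_velocities": joint speeds; "effort": joint torques, N m; "tcp_pos": TCP position; "ee_rot": TCP orientation; "wrist_force": force on the tool from outside, world axes, zero at the start; "moment": the same for the moment, N m; "gripper_width": opening from 0.0 (shut) to 1.0 (fully open).
Only numpy, scipy, OpenCV 4.12 (cv2) and the standard library are available. Lean on these libraries where they do the work, as an engineer would, in place of code of your own. Each camera call takes 0.05 s, during which the arm holds its last target.

### The job

One of the three aluminium sleeves in the tilted cradle is open right through and the other two are blocked inside. Gently probe the bores with the red-handled pin to find the open one, leave the pin standing in it with its collar down on the sleeve (and that sleeve in its pocket), then stand the two blocked sleeves upright in the white tray. Leave the jar, the vial and the dish alone, and do not ram the sleeves.

Things in the scene. Friction and masses are not known exactly. Their poses are not given: they have to be found in the camera images.
- pin: probe pin, 60 g, upright in its stand at first: steel shank 8 mm in diameter, 46 mm long with a tapered tip, then a steel collar 24 mm in diameter, 4 mm thick, then a red round handle 16 mm in diameter, 42 mm long. Origin: the shank's tip; +z up the pin, so the collar's underside is at 46 mm and the handle runs from 50 to 92 mm.
- pin_stand: fixed white block 70 x 70 x 56 mm with a 13 mm square hole in the middle of its top in which the pin stands, collar on the block. Origin: centre of its underside, z up.
- cradle: fixed grey stand with a blue row of three pockets at y = -80, 0, +80 mm. Origin: on the bench under the middle pocket, z up. The pockets lean 25 degrees: a sleeve's axis points up and towards the cradle's -x (roughly to the robot). Pocket floor middle: 50 mm above the origin; 41 mm square inside, walls 12 mm deep, 6 mm thick.
- sleeve_1: aluminium sleeve, 38 mm in diameter, 50 mm tall, 130 g, loose in a cradle pocket. Origin: centre of its bottom end; +z along its axis to the bore's mouth at 50 mm. Bore 18 mm wide. In two of the three sleeves (which ones varies, hidden inside) a black disc stops a pin 30 mm below the mouth; in the open one the disc is a washer with a 12 mm hole, and the pin passes until its collar meets the mouth.
- sleeve_2: aluminium sleeve, 38 mm in diameter, 50 mm tall, 130 g, loose in a cradle pocket. Origin: centre of its bottom end; +z along its axis to the bore's mouth at 50 mm. Bore 18 mm wide. In two of the three sleeves (which ones varies, hidden inside) a black disc stops a pin 30 mm below the mouth; in the open one the disc is a washer with a 12 mm hole, and the pin passes until its collar meets the mouth.
- sleeve_3: aluminium sleeve, 38 mm in diameter, 50 mm tall, 130 g, loose in a cradle pocket. Origin: centre of its bottom end; +z along its axis to the bore's mouth at 50 mm. Bore 18 mm wide. In two of the three sleeves (which ones varies, hidden inside) a black disc stops a pin 30 mm below the mouth; in the open one the disc is a washer with a 12 mm hole, and the pin passes until its collar meets the mouth.
- tray: fixed open white tray, 180 mm (its x) by 130 mm (its y) and 25 mm tall, wall and floor 4 mm. Origin: centre of its underside, z up. Room for two sleeves side by side along its x, e.g. at x = -42 and +42 mm.
- reagent: bystander: loose amber jar with black cap, 64 mm in diameter, 130 mm tall. Origin: centre of its underside.
- dish: bystander: loose round white sample dish with a clear lid, 94 mm across, 19 mm tall. Origin: centre of its underside.
- vial: bystander: loose small amber vial with white cap, 40 mm in diameter, 80 mm tall. Origin: centre of its underside.
Mind the look-alikes: they are no part of the job. Of the things like the pin, leave any that is yellow; of the rest the larger one is meant.

How it is judged (in metres and radians):
On the way, in this order (a step that is already met when the one before it is completed fails the run):
1. the pin has been lifted out of its stand (z of pin in the frame of pin_stand above 0.06 m), for 0.1 s.
2. the pin stands fully home in the open sleeve, let go, the three sleeves still in the cradle (((x of pin in the frame of sleeve_1 between -0.006 and 0.006 m and y of pin in the frame of sleeve_1 between -0.006 and 0.006 m and z of pin in the frame of sleeve_1 between -0.002 and 0.01 m) or (x of pin in the frame of sleeve_2 between -0.006 and 0.006 m and y of pin in the frame of sleeve_2 between -0.006 and 0.006 m and z of pin in the frame of sleeve_2 between -0.002 and 0.01 m) or (x of pin in the frame of sleeve_3 between -0.006 and 0.006 m and y of pin in the frame of sleeve_3 between -0.006 and 0.006 m and z of pin in the frame of sleeve_3 between -0.002 and 0.01 m)) and contact force between the fingers and pin below 0.05 N and distance of each of sleeve_1, sleeve_2, sleeve_3 from where it was at the start of the episode below 0.012 m), for 0.2 s.
At the end, for the whole second after the job is handed in: The pin stands at rest in the open sleeve with its tip within 10 mm of that sleeve's bottom end (collar down on the mouth); that sleeve is within 12 mm of where it started, in its pocket; the other two sleeves stand upright (within 0.2 rad) on the tray's floor, at rest (((x of pin in the frame of sleeve_1 between -0.006 and 0.006 m and y of pin in the frame of sleeve_1 between -0.006 and 0.006 m and z of pin in the frame of sleeve_1 between -0.002 and 0.01 m and distance of sleeve_1 from where it was at the start of the episode below 0.012 m and linear speed of each of pin, sleeve_2, sleeve_3 below 0.02 m/s and x of sleeve_2 in the frame of tray between -0.075 and 0.075 m and y of sleeve_2 in the frame of tray between -0.05 and 0.05 m and z of each of sleeve_2, sleeve_3 in the frame of tray below 0.012 m and angle between each of sleeve_2, sleeve_3's own z axis and vertical below 0.2 rad and x of sleeve_3 in the frame of tray between -0.075 and 0.075 m and y of sleeve_3 in the frame of tray between -0.05 and 0.05 m) or (x of pin in the frame of sleeve_2 between -0.006 and 0.006 m and y of pin in the frame of sleeve_2 between -0.006 and 0.006 m and z of pin in the frame of sleeve_2 between -0.002 and 0.01 m and distance of sleeve_2 from where it was at the start of the episode below 0.012 m and linear speed of each of pin, sleeve_1, sleeve_3 below 0.02 m/s and x of sleeve_1 in the frame of tray between -0.075 and 0.075 m and y of sleeve_1 in the frame of tray between -0.05 and 0.05 m and z of each of sleeve_1, sleeve_3 in the frame of tray below 0.012 m and angle between each of sleeve_1, sleeve_3's own z axis and vertical below 0.2 rad and x of sleeve_3 in the frame of tray between -0.075 and 0.075 m and y of sleeve_3 in the frame of tray between -0.05 and 0.05 m) or (x of pin in the frame of sleeve_3 between -0.006 and 0.006 m and y of pin in the frame of sleeve_3 between -0.006 and 0.006 m and z of pin in the frame of sleeve_3 between -0.002 and 0.01 m and distance of sleeve_3 from where it was at the start of the episode below 0.012 m and linear speed of each of pin, sleeve_1, sleeve_2 below 0.02 m/s and x of sleeve_1 in the frame of tray between -0.075 and 0.075 m and y of sleeve_1 in the frame of tray between -0.05 and 0.05 m and z of each of sleeve_1, sleeve_2 in the frame of tray below 0.012 m and angle between each of sleeve_1, sleeve_2's own z axis and vertical below 0.2 rad and x of sleeve_2 in the frame of tray between -0.075 and 0.075 m and y of sleeve_2 in the frame of tray between -0.05 and 0.05 m))); the robot touches nothing.
It fails at once if a sleeve is rammed into the cradle with more than 70 N (contact force between any of sleeve_1, sleeve_2, sleeve_3 and cradle above 70 N).
It fails at once if a bystander (jar, vial or dish) is shifted by more than 20 mm (distance of any of reagent, dish, vial from where it was at the start of the episode above 0.02 m).
It also fails if it takes over 72 s, if anything falls off the work surface, if the arm or the gripper's body presses on something with over 40 N, if the wrist force passes 120 N, or if a joint passes its speed limit or range.

## Working session

There is one attempt and no reset: what is moved stays moved. The work goes in short steps, Python scripts to look and compute and a tool call to move; the robot and the scene stay as the last step left them, time stands still between calls to the robot, and variables do not carry over. Pictures are saved under pics/ and viewed, and the job is handed in when it is done.

Besides the shell and the picture viewer there is one more tool, called after ">>>" as name(argument=value, ...), one argument or row to a line, values as JSON. move_arm: Moves the arm, as the interface text tells. Its arguments: {"type":"object","properties":{"increments":{"type":"string"}},"required":["increments"]}

```bash
ls -la; mkdir -p pics
cat > h.py <<'E'
import numpy as np, cv2
from station import sense, capture, camera_params, r
def save(n,p): cv2.imwrite('pics/'+n+'.png', cv2.cvtColor(p,cv2.COLOR_RGB2BGR))
def shot(cam,tag):
    P=camera_params(cam); p,d=capture(cam); save(tag,p); np.savez('pics/'+tag+'.npz',p=p,d=d,**{k:np.array(v) for k,v in P.items()}); return p,d,P
def load(tag):
    z=np.load('pics/'+tag+'.npz'); return z['p'],z['d'],{k:z[k] for k in ['fx','fy','cx','cy','xyz','orientation']}
def ray(P,u,v):
    R=np.array(P['orientation']); return np.array(P['xyz']), R@np.array([(u-P['cx'])/P['fx'],(v-P['cy'])/P['fy'],1.])
def onz(P,u,v,z):
    o,d=ray(P,u,v); return o+d*(z-o[2])/d[2]
def cloud(P,d):
    v,u=np.mgrid[:d.shape[0],:d.shape[1]]
    c=np.stack([(u-P['cx'])/P['fx']*d,(v-P['cy'])/P['fy']*d,d],-1)
    return c@np.array(P['orientation']).T+np.array(P['xyz'])
E
python3 - <<'E'
from h import *
for c in ['scene','side','wrist']:
    p,d,P=shot(c,c+'0'); print(c,{k:np.round(v,3).tolist() for k,v in P.items()})
s=sense(); print({k:np.round(v,3).tolist() for k,v in s.items()}); print(r.pinch_z)
E
```

```text
total 12
drwxr-xr-x  3 agent agent 4096 Dec  7 02:56 .
drwxr-xr-x 23 root  root  4096 Dec  7 02:56 ..
drwxr-xr-x  2 agent agent 4096 Dec  7 02:56 pics
scene {'fx': 469.462, 'fy': 469.462, 'cx': 277.373, 'cy': 212.306, 'xyz': [1.111, 0.586, 0.706], 'orientation': [[-0.728, 0.426, -0.537], [0.685, 0.466, -0.56], [0.012, -0.776, -0.631]]}
side {'fx': 407.222, 'fy': 407.222, 'cx': 271.618, 'cy': 207.371, 'xyz': [0.16, 0.5, 0.551], 'orientation': [[-0.748, -0.406, 0.525], [-0.664, 0.431, -0.612], [0.022, -0.806, -0.591]]}
wrist {'fx': 331.802, 'fy': 331.802, 'cx': 280.977, 'cy': 204.912, 'xyz': [0.297, 0.556, 0.384], 'orientation': [[-0.355, -0.896, -0.268], [-0.935, 0.34, 0.1], [0.002, 0.286, -0.958]]}
{'time_s': 0.15, 'joints': [84.03, 22.081, 0.399, -0.02, -68.41, -14.818], 'joint_velocities': [-0.014, -0.143, 0.182, 0.081, 0.083, -0.021], 'effort': [0.0, -39.105, 18.759, 4.222, 0.012, -0.0], 'tcp_pos': [0.222, 0.584, 0.222], 'ee_rot': [[-0.935, -0.0, -0.355], [0.355, -0.002, -0.935], [-0.0, -1.0, 0.002]], 'wrist_force': [-0.328, -0.62, 0.591], 'moment': [0.018, -0.022, 0.016], 'gripper_width': 1.004}
0.0187
```

View pics/scene0.png

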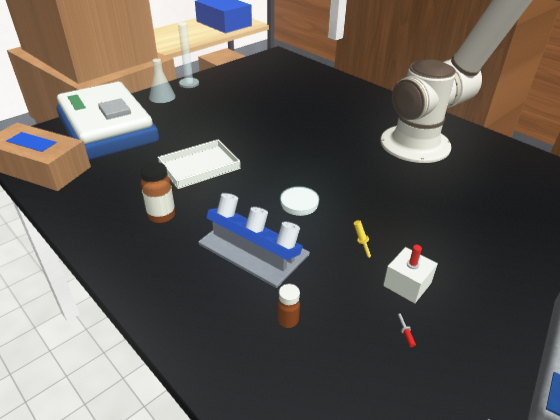

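View pics/side0.png

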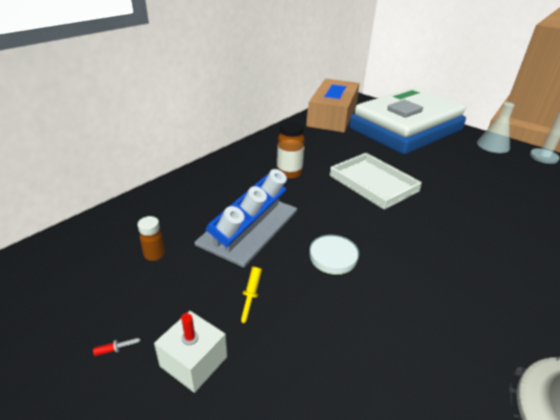

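View pics/wrist0.png

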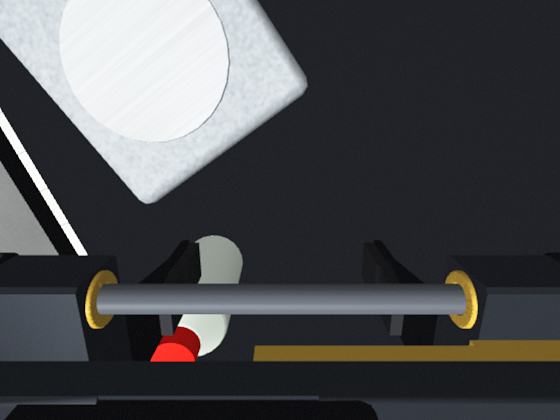

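The scene view shows the upright red pin in the white block at (416,256), a smaller red pin lying at (407,332), and a yellow pin at (362,238). The cradle's sleeves are at (228,205), (257,219) and (288,235). The tray is at (200,163), the dish at (300,200), the jar at (157,195) and the vial at (289,306). The side view agrees: pin at (188,328), small red at (115,347), yellow at (251,293). The wanted pin is the upright one in the stand.

Run:
```python
from h import *
from h import load
for t in ['scene0','side0']:
    p,d,P=load(t); C=cloud(P,d)
    pts=dict(scene0=[(416,250),(415,263),(400,268),(228,198),(257,212),(289,229),(200,163),(300,195),(158,170),(289,292),(220,255),(407,332),(362,238)],side0=[(187,320),(189,338),(178,335),(276,176),(256,193),(233,215),(375,180),(334,250),(290,130),(149,225),(215,240),(100,350),(251,290)])[t]
    for u,v in pts: print(t,(u,v),np.round(C[v,u],3), p[v,u])
    hsv=cv2.cvtColor(p,cv2.COLOR_RGB2HSV)
    red=cv2.inRange(hsv,(0,170,120),(6,255,255))|cv2.inRange(hsv,(174,170,120),(180,255,255))
    n,l,s,c=cv2.connectedComponentsWithStats(red)
    for i in range(1,n):
        if s[i,4]>15: print('red',s[i],c[i].round(1),np.round(np.median(C[l==i],0),3))
    im=cv2.cvtColor(p,cv2.COLOR_RGB2BGR)
    a,b=((360,215),(200,150))
    if t=='scene0': cv2.imwrite('pics/crop_pin.png',cv2.resize(im[230:350,340:460],None,fx=4,fy=4,interpolation=cv2.INTER_CUBIC)); cv2.imwrite('pics/crop_cr.png',cv2.resize(im[180:290,190:320],None,fx=5,fy=5,interpolation=cv2.INTER_CUBIC))
    else: cv2.imwrite('pics/crop_cr2.png',cv2.resize(im[155:275,185:305],None,fx=5,fy=5,interpolation=cv2.INTER_CUBIC))
```

```text
scene0 (416, 250) [0.48  0.305 0.1  ] [183  48  44]
scene0 (415, 263) [0.48  0.31  0.069] [194  52  48]
scene0 (400, 268) [0.501 0.293 0.058] [242 245 240]
scene0 (228, 198) [ 0.641 -0.055  0.102] [222 228 230]
scene0 (257, 212) [0.627 0.022 0.102] [222 228 231]
scene0 (289, 229) [0.614 0.103 0.101] [223 229 231]
scene0 (200, 163) [ 0.529 -0.324  0.01 ] [243 246 241]
scene0 (300, 195) [ 0.441 -0.034  0.02 ] [241 248 246]
scene0 (158, 170) [ 0.714 -0.203  0.132] [47 49 46]
scene0 (289, 292) [0.715 0.206 0.081] [242 245 240]
scene0 (220, 255) [ 0.703 -0.012  0.006] [ 92  97 104]
scene0 (407, 332) [0.583 0.376 0.014] [224  47  43]
scene0 (362, 238) [0.484 0.187 0.053] [228 201  68]
red [410 245  12  20 146] [415.4 254.2] [0.481 0.306 0.092]
red [404 329  12  18 109] [409.6 337.8] [0.589 0.385 0.012]
side0 (187, 320) [0.471 0.306 0.103] [228  22  10]
side0 (189, 338) [0.471 0.307 0.065] [194  19  12]
side0 (178, 335) [0.493 0.31  0.055] [228 237 228]
side0 (276, 176) [ 0.64  -0.071  0.088] [176 189 191]
side0 (256, 193) [0.625 0.008 0.09 ] [166 179 181]
side0 (233, 215) [0.611 0.086 0.085] [182 195 198]
side0 (375, 180) [ 0.533 -0.332  0.004] [229 238 229]
side0 (334, 250) [ 0.452 -0.03   0.018] [227 242 238]
side0 (290, 130) [ 0.707 -0.197  0.13 ] [27 29 31]
side0 (149, 225) [0.706 0.207 0.08 ] [230 239 230]
side0 (215, 240) [0.634 0.115 0.028] [114 126 140]
side0 (100, 350) [0.586 0.389 0.012] [247  49  37]
side0 (251, 290) [0.482 0.172 0.046] [251 240   0]
red [181 313  13  27 237] [187.5 325.8] [0.471 0.306 0.092]
red [ 93 343  21  13 168] [102.8 349.1] [0.586 0.385 0.011]
```

View pics/crop_pin.png

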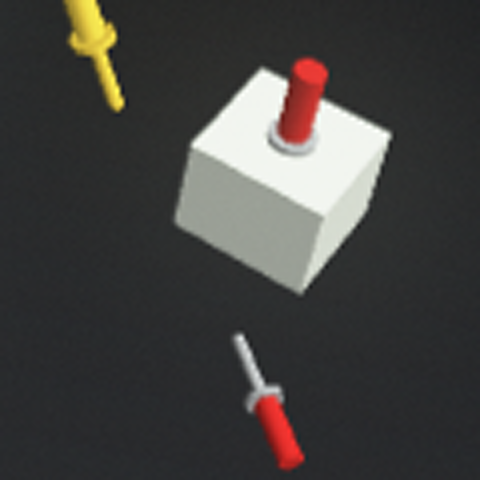

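View pics/crop_cr.png

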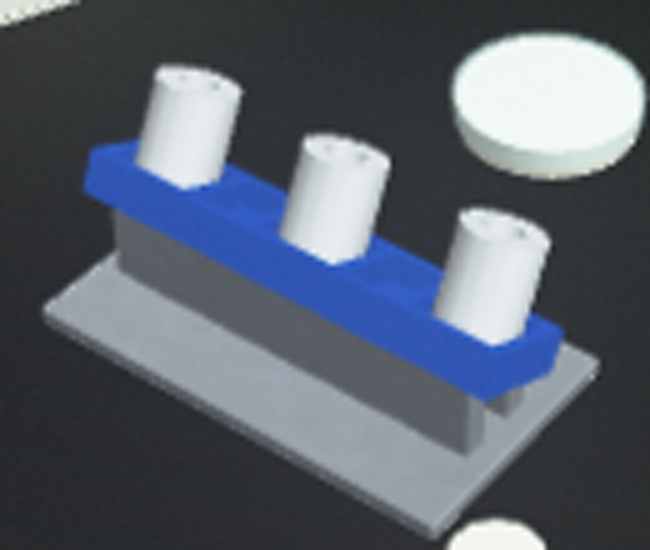

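View pics/crop_cr2.png

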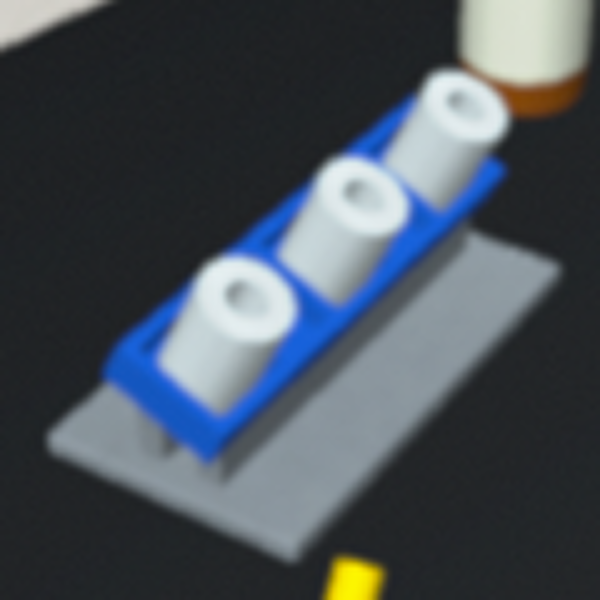

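Run:
```python
from h import *
from scipy.optimize import least_squares
S=load('scene0');D=load('side0')
def tri(a,b):
    o1,d1=ray(S[2],*a);o2,d2=ray(D[2],*b)
    d1/=np.linalg.norm(d1);d2/=np.linalg.norm(d2)
    t=np.linalg.lstsq(np.stack([d1,-d2],1),o2-o1,rcond=None)[0]
    p,q=o1+d1*t[0],o2+d2*t[1]; return (p+q)/2,np.linalg.norm(p-q)
for n,a,b in [('A',(291,225),(234.4,214.2)),('B',(259.2,209.6),(257.4,194.4)),('C',(229.6,195.6),(278.1,176.4)),('pin',(415.4,254.2),(187.5,325.8))]:
    x,e=tri(a,b); print(n,x.round(4),'gap',round(e,4), 'z-plane', onz(S[2],*a,.0953)[:2].round(4), onz(D[2],*b,.0953)[:2].round(4))
# clouds
CS,CD=cloud(S[2],S[1]),cloud(D[2],D[1])
def sel(C,p,lo,hi,sat=60):
    hsv=cv2.cvtColor(p,cv2.COLOR_RGB2HSV)
    m=np.all((C>lo)&(C<hi),-1)&(hsv[...,1]<sat); return C[m]
for n,c in [('A',(.614,.1)),('B',(.627,.02)),('C',(.641,-.058))]:
    lo=[c[0]-.045,c[1]-.032,.072];hi=[c[0]+.045,c[1]+.032,.13]
    a=sel(CS,S[0],lo,hi);b=sel(CD,D[0],lo,hi); print(n,len(a),len(b),'zmax',a[:,2].max().round(4),b[:,2].max().round(4))
    # side-surface fit: cylinder radius 19, axis known tilt 25 yaw free
    def ax(y): return np.array([-np.sin(.4363)*np.cos(y),-np.sin(.4363)*np.sin(y),np.cos(.4363)])
    y=np.radians(9.7);z=ax(y);X=np.array([np.cos(.4363)*np.cos(y),np.cos(.4363)*np.sin(y),np.sin(.4363)]);Y=np.cross(z,X)
    for nm,q in [('s',a),('d',b),('both',np.vstack([a,b]))]:
        base=np.array([c[0],c[1],.0953]); l=(q-base)@np.stack([X,Y,z],1)
        top=np.percentile(l[:,2],95); m=l[:,2]<top-.008
        def f(v): return np.hypot(l[m,0]-v[0],l[m,1]-v[1])-.019
        s=least_squares(f,[0,0],loss='soft_l1',f_scale=.002)
        pm=base+X*s.x[0]+Y*s.x[1]
        pm=pm+z*((.0953-pm[2])/z[2])
        print(nm,'mouth@.0953',pm.round(4),'rms',np.sqrt(np.mean(f(s.x)**2)).round(4),'top95',round(top,4),m.sum())
# yellow
for t in (S,D):
    p,d,P=t;hsv=cv2.cvtColor(p,cv2.COLOR_RGB2HSV);m=cv2.inRange(hsv,(22,120,120),(34,255,255))>0
    q=cloud(P,d)[m];q=q[np.hypot(q[:,0]-.48,q[:,1]-.18)<.1];print('yellow',len(q),q.min(0).round(3),q.max(0).round(3))
    i=np.argsort(q[:,2]);print(q[i[:8]].mean(0).round(3),q[i[-8:]].mean(0).round(3))
    # tray: white low
    C=cloud(P,d);m=(C[...,0]>.4)&(C[...,0]<.68)&(C[...,1]<-.22)&(C[...,1]>-.46)&(C[...,2]>.002)&(C[...,2]<.04)&(p.min(-1)>120)
    q=C[m][:,:2].astype(np.float32);print('tray',len(q),cv2.minAreaRect(q))
```

```text
A [0.5994 0.0929 0.0964] gap 0.0007 z-plane [0.5987 0.0924] [0.6007 0.0914]
B [0.614  0.0147 0.0959] gap 0.0017 z-plane [0.613 0.013] [0.6141 0.0153]
C [ 0.6287 -0.0647  0.0954] gap 0.0014 z-plane [ 0.6282 -0.0659] [ 0.6283 -0.0637]
pin [0.4753 0.3039 0.085 ] gap 0.0004 z-plane [0.4859 0.3088] [0.4683 0.3081]
A 379 400 zmax 0.1051 0.1041
s mouth@.0953 [0.6006 0.0934 0.0953] rms 0.0012 top95 0.0068 218
d mouth@.0953 [0.6003 0.0929 0.0953] rms 0.0047 top95 0.0066 145
both mouth@.0953 [0.6006 0.0932 0.0953] rms 0.0031 top95 0.0067 361
B 341 342 zmax 0.1038 0.1032
s mouth@.0953 [0.6152 0.0147 0.0953] rms 0.0012 top95 0.0061 196
d mouth@.0953 [0.6153 0.0142 0.0953] rms 0.0042 top95 0.0057 125
both mouth@.0953 [0.6153 0.0145 0.0953] rms 0.0029 top95 0.0059 325
C 323 299 zmax 0.1052 0.104
s mouth@.0953 [ 0.6303 -0.064   0.0953] rms 0.0013 top95 0.006 187
d mouth@.0953 [ 0.6303 -0.0645  0.0953] rms 0.0037 top95 0.0056 113
both mouth@.0953 [ 0.6304 -0.0642  0.0953] rms 0.0025 top95 0.0058 303
yellow 245 [ 0.397  0.126 -0.002] [0.494 0.206 0.088]
[0.431 0.164 0.   ] [0.484 0.173 0.087]
tray 2364 ((0.5212007164955139, -0.3387008607387543), (0.17589588463306427, 0.1972242295742035), 78.59996795654297)
yellow 476 [ 0.468  0.102 -0.002] [0.542 0.205 0.073]
[ 0.509  0.146 -0.001] [0.492 0.15  0.072]
tray 2691 ((0.5340059399604797, -0.33963504433631897), (0.16886191070079803, 0.1930972933769226), 78.41255187988281)
```

```bash
cat >> h.py <<'E'
from scipy.spatial.transform import Rotation as Ro
YAW=np.arctan2(.0295,.157)  # cradle yaw
xc=np.array([np.cos(YAW),np.sin(YAW),0]); zw=np.array([0,0,1.]); yc=np.cross(zw,xc)
AX=np.cos(.43633)*zw-np.sin(.43633)*xc
XT=np.cos(.43633)*xc+np.sin(.43633)*zw
def RR(y,z): return np.stack([np.cross(y,z),y,z],1)
RV=RR(-zw,-xc); RI=RR(-AX,-XT)
M={'A':np.array([.6003,.0930,.0955]),'B':np.array([.6150,.0146,.0955]),'C':np.array([.6298,-.0643,.0955])}
PZ=0.0187
def go(R,p):
    s=sense(); T=np.array(s['ee_rot']); q=np.array(s['tcp_pos'])
    d=T.T@(np.array(p)-q); w=Ro.from_matrix(T.T@R).as_rotvec()
    print('t',round(s['time_s'],2),'tcp',q.round(4),'F',np.round(s['wrist_force'],2),'M',np.round(s['moment'],3),'g',round(s['gripper_width'],3),'| shift',d.round(4),'turn',w.round(4))
E
python3 - <<'E'
from h import *
print(np.degrees(YAW)); go(RV,[.4753,.3039,.15]); go(RV,[.4753,.3039,.066])
E
```

```text
10.641687876304694
t 0.15 tcp [0.2216 0.5839 0.2217] F [-0.33 -0.62  0.59] M [ 0.018 -0.022  0.016] g 1.004 | shift [-0.3366  0.072   0.1716] turn [-1.4000e-03  1.0221e+00 -9.0000e-04]
t 0.15 tcp [0.2216 0.5839 0.2217] F [-0.33 -0.62  0.59] M [ 0.018 -0.022  0.016] g 1.004 | shift [-0.3365  0.156   0.1715] turn [-1.4000e-03  1.0221e+00 -9.0000e-04]
```

>>> move_arm(
  increments="-1 -0.336 0.072 0.172 0 1.022 0; -1 -0.336 0.072 0.172 0 1.022 0; -1 -0.336 0.072 0.172 0 1.022 0; -1 -0.336 0.072 0.172 0 1.022 0; -1 -0.336 0.072 0.172 0 1.022 0; -1 -0.336 0.072 0.172 0 1.022 0; -1 -0.336 0.072 0.172 0 1.022 0; -1 -0.336 0.072 0.172 0 1.022 0",
)

```text
time_s: 0.95
tcp_pos: [0.4759, 0.3015, 0.1496]
ee_rot: [[-0.181, -0.001, -0.983], [0.983, -0.001, -0.181], [-0.001, -1.0, 0.001]]
wrist_force: [1.2, -0.0, 0.7]
gripper_width: 0.998
```

Run:
```python
from h import *
go(RV,[.4753,.3039,.066]); print(sense()['joints']); shot('wrist','wrist1')
```

```text
t 0.95 tcp [0.4759 0.3015 0.1496] F [ 1.16 -0.02  0.69] M [ 0.101 -0.061  0.051] g 0.998 | shift [0.0025 0.0836 0.    ] turn [-0.0014 -0.0037 -0.0009]
[ 4.88339667e+01  1.97827030e+01 -1.42466036e+01 -1.01052059e-02
 -5.60647578e+01 -3.83984243e+01]
```

View pics/wrist1.png

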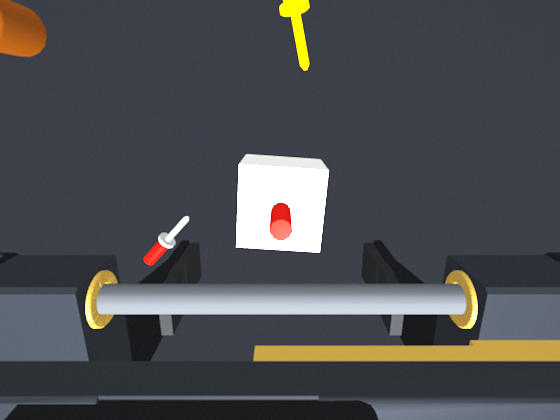

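The wrist view shows the pin's top at (281,230) on the stand, centred between the fingers. The small red pin is at (165,240) and the yellow one at (298,30). I'll check the pin's axis with this ray.

Run:
```python
from h import *
p,d,P=load('wrist1')
hsv=cv2.cvtColor(p,cv2.COLOR_RGB2HSV)
red=cv2.inRange(hsv,(0,150,120),(8,255,255))|cv2.inRange(hsv,(174,150,120),(180,255,255))
n,l,s,c=cv2.connectedComponentsWithStats(red)
for i in range(1,n):
    if s[i,4]>40: print(s[i],c[i])
C=cloud(P,d); m=(l==l[230,281]); q=C[m]; print(q[:,2].min(),q[:,2].max()); t=q[q[:,2]>np.percentile(q[:,2],70)]; print('top',t.mean(0))
print(onz(P,281,230,.102), C[230,281])
m=(l==l[230,281]); vs,us=np.nonzero(m); print(onz(P,(us.min()+us.max())/2,215,.085))
```

```text
[270 203  21  32 416] [279.60576923 215.75      ]
[143 241  25  25 296] [154.14864865 253.75      ]
-0.0033938660405750665 0.3118012342617953
top [0.48234374 0.2738781  0.24986571]
[0.47691878 0.30311271 0.102     ] [0.47686663 0.30339036 0.10126061]
[0.47887147 0.29835839 0.085     ]
```

>>> move_arm(
  increments="-1 0.002 0.03 0 0 0 0; -1 0.002 0.055 0 0 0 0; -1 0.002 0.075 0 0 0 0; -1 0.002 0.083 0 0 0 0; 1 0.002 0.083 0 0 0 0; 1 0.002 0.083 0 0 0 0; 1 0.002 0.083 0 0 0 0; 1 0.002 0.083 0 0 0 0",
)

```text
time_s: 1.8
tcp_pos: [0.4749, 0.3068, 0.0687]
ee_rot: [[-0.185, 0.002, -0.983], [0.983, 0.002, -0.185], [0.001, -1.0, -0.002]]
wrist_force: [0.0, 0.3, -0.1]
gripper_width: 0.721
```

Run:
```python
from h import *
go(RV,[.476,.3035,.18])
```

```text
t 1.8 tcp [0.4749 0.3068 0.0687] F [ 0.04  0.25 -0.11] M [ 0.062 -0.011  0.017] g 0.721 | shift [-0.0033 -0.1113 -0.0006] turn [0.0018 0.0005 0.0013]
```

>>> move_arm(
  increments="1 -0.003 0.002 0 0 0 0; 1 -0.003 0.002 0 0 0 0; 1 -0.003 0.002 0 0 0 0; 1 -0.003 0.002 0 0 0 0; 1 -0.003 0.002 0 0 0 0; 1 -0.003 0.002 0 0 0 0; 1 -0.003 0.002 0 0 0 0; 1 -0.003 0.002 0 0 0 0",
)

```text
time_s: 2.6
tcp_pos: [0.4751, 0.3033, 0.0656]
ee_rot: [[-0.185, 0.0, -0.983], [0.983, 0.0, -0.185], [0.0, -1.0, -0.0]]
wrist_force: [0.1, 0.5, -0.4]
gripper_width: 0.172
```

Run:
```python
from h import *
go(RV,[.476,.3035,.18])
```

```text
t 2.6 tcp [0.4751 0.3033 0.0656] F [ 0.11  0.51 -0.42] M [ 0.071 -0.091 -0.   ] g 0.172 | shift [-0.     -0.1144 -0.0009] turn [0.0001 0.0003 0.0001]
```

>>> move_arm(
  increments="1 0 0 0 0 0 0; 1 0 -0.02 0 0 0 0; 1 0 -0.05 0 0 0 0; 1 0 -0.08 0 0 0 0; 1 0 -0.11 0 0 0 0; 1 0 -0.12 0 0 0 0; 1 0 -0.12 0 0 0 0; 1 0 -0.12 0 0 0 0",
)

```text
time_s: 3.4
tcp_pos: [0.4742, 0.3027, 0.1841]
ee_rot: [[-0.184, -0.002, -0.983], [0.983, -0.001, -0.184], [-0.001, -1.0, 0.002]]
wrist_force: [-1.0, 0.1, -1.4]
gripper_width: 0.173
```

Run:
```python
from h import *
for k in 'ABC': go(RI, M[k]+AX*(.0556+.008)); 
a=[shot(c,c+'2') for c in ['scene','side','wrist']]
im=np.hstack([cv2.resize(a[0][0][130:290,330:490],(400,400)),cv2.resize(a[1][0][230:390,110:270],(400,400))]); save('c2',im)
```

```text
t 3.4 tcp [0.4742 0.3027 0.1841] F [-0.98  0.06 -1.45] M [ 0.085 -0.017 -0.025] g 0.173 | shift [-0.2293  0.031  -0.0584] turn [-0.4387 -0.     -0.0009]
t 3.4 tcp [0.4742 0.3027 0.1841] F [-0.98  0.06 -1.45] M [ 0.085 -0.017 -0.025] g 0.173 | shift [-0.3091  0.0311 -0.0584] turn [-0.4387 -0.     -0.0009]
t 3.4 tcp [0.4742 0.3027 0.1841] F [-0.98  0.06 -1.45] M [ 0.085 -0.017 -0.025] g 0.173 | shift [-0.3894  0.0312 -0.0584] turn [-0.4387 -0.     -0.0009]
```

View pics/c2.png

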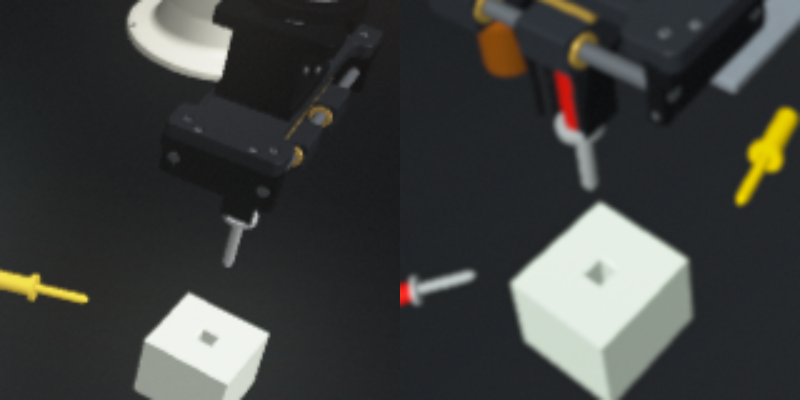

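View pics/wrist2.png

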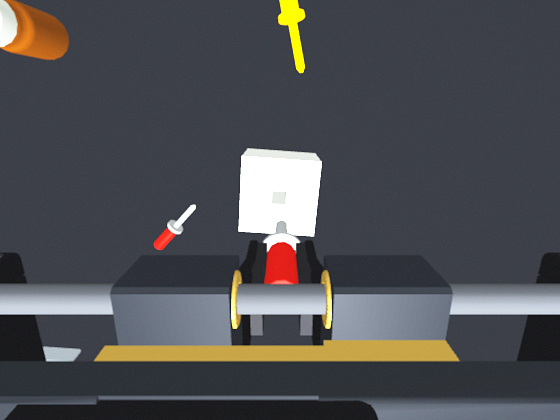

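The pin is held upright with the collar just below the fingers. Its tip is at scene pixel (421,236) and side pixel (186,305). Next I triangulate the tip against the TCP.

```bash
cat >> h.py <<'E'
def tri(P1,a,P2,b):
    o1,d1=ray(P1,*a);o2,d2=ray(P2,*b); d1/=np.linalg.norm(d1);d2/=np.linalg.norm(d2)
    t=np.linalg.lstsq(np.stack([d1,-d2],1),o2-o1,rcond=None)[0]
    p,q=o1+d1*t[0],o2+d2*t[1]; return (p+q)/2,np.linalg.norm(p-q)
E
python3 - <<'E'
from h import *
S=load('scene2');D=load('side2')
print('tip',tri(S[2],(421.2,236),D[2],(186.2,305.5)))
print('collar',tri(S[2],(425.5,218.5),D[2],(180.5,281.5)))
s=sense(); print(s['tcp_pos'],s['time_s'],np.round(s['wrist_force'],2))
E
```

```text
tip (array([0.47171134, 0.30357916, 0.12934167]), np.float64(0.0009563960488720855))
collar (array([0.47467793, 0.30424472, 0.17312638]), np.float64(0.0002803313985713357))
[0.47433055 0.30260906 0.1836782 ] 3.55 [-0.37 -0.43 -0.56]
```

Run:
```python
from h import *
go(RI, M['A']+AX*(.0556+.03))
```

```text
t 3.55 tcp [0.4743 0.3026 0.1837] F [-0.37 -0.43 -0.56] M [ 0.072 -0.102  0.033] g 0.171 | shift [-0.2292  0.0109 -0.0489] turn [-0.4394  0.0005 -0.0019]
```

>>> move_arm(
  increments="1 -0.04 0.011 -0.01 -0.1 0 0; 1 -0.08 0.011 -0.02 -0.2 0 0; 1 -0.12 0.011 -0.03 -0.3 0 0; 1 -0.16 0.011 -0.04 -0.4 0 0; 1 -0.2 0.011 -0.049 -0.439 0 -0.002; 1 -0.229 0.011 -0.049 -0.439 0 -0.002; 1 -0.229 0.011 -0.049 -0.439 0 -0.002; 1 -0.229 0.011 -0.049 -0.439 0 -0.002",
)

```text
time_s: 4.35
tcp_pos: [0.5655, 0.0867, 0.1739]
ee_rot: [[-0.184, 0.417, -0.89], [0.983, 0.08, -0.166], [0.002, -0.906, -0.424]]
wrist_force: [0.2, -0.5, -1.2]
gripper_width: 0.176
```

Run:
```python
from h import *
go(RI, M['A']+AX*(.0556+.005))
a=[shot(c,c+'3') for c in ['scene','side','wrist']]
go(RI, M['A']+AX*(.0556+.005))
im=np.hstack([cv2.resize(a[0][0][120:280,210:370],(400,400),interpolation=cv2.INTER_CUBIC),cv2.resize(a[1][0][130:290,160:320],(400,400),interpolation=cv2.INTER_CUBIC)]); save('c3',im)
```

```text
t 4.35 tcp [0.5655 0.0867 0.1739] F [ 0.19 -0.54 -1.17] M [-0.074  0.88   0.007] g 0.176 | shift [-0.0002  0.0254  0.0012] turn [ 0.0016 -0.0011  0.0012]
t 4.5 tcp [0.5655 0.0881 0.1742] F [-0.27  0.13  0.63] M [-0.118  0.858  0.02 ] g 0.176 | shift [-0.0017  0.0255  0.0014] turn [0.002  0.0012 0.0023]
```

View pics/c3.png

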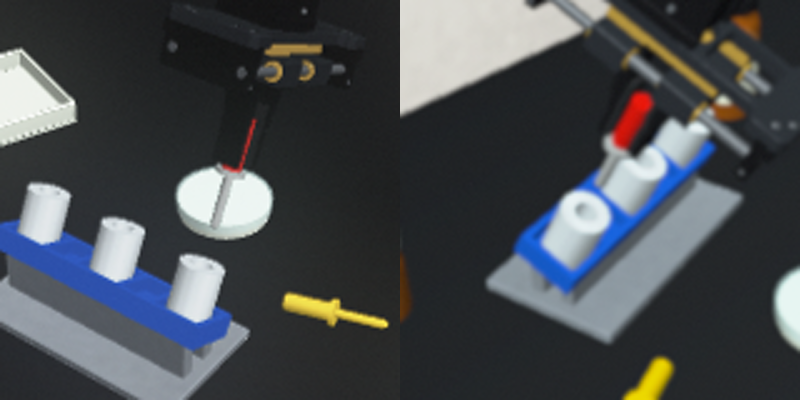

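View pics/wrist3.png

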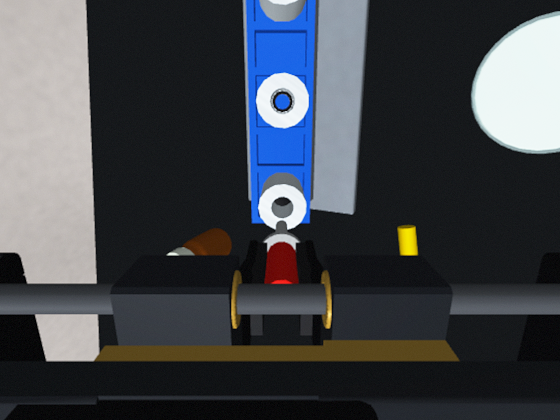

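The wrist view shows the pin's tip at (281,224) just short of sleeve A's bore at (282,208), and in line with it. Sleeve B's bore at (283,101) shows blue pocket floor inside a dark ring, so B looks like the washer sleeve. I'll check the mouth positions with this view and probe B first.

Run:
```python
from h import *
p,d,P=load('wrist3')
def onplane(u,v,k):
    o,dd=ray(P,u,v); return o+dd*(((M[k]-o)@AX)/(dd@AX))
print('A',onplane(282,207.5,'A'),M['A']); print('B',onplane(282.5,101,'B'),M['B'])
# where ideal tip projects
s=sense();T=np.array(s['ee_rot']);q=np.array(s['tcp_pos'])
tip=q+T[:,1]*.0556
c=np.array(P['orientation']).T@(tip-P['xyz']); print('tip ideal px',P['fx']*c[0]/c[2]+P['cx'],P['fy']*c[1]/c[2]+P['cy'])
save('w3c',cv2.resize(p[60:260,200:360],None,fx=3.7,fy=3,interpolation=cv2.INTER_CUBIC))
go(RI, M['B']+AX*(.0556+.02))
```

```text
A [0.60228099 0.0920543  0.09632642] [0.6003 0.093  0.0955]
B [0.61675417 0.01403098 0.09625491] [0.615  0.0146 0.0955]
tip ideal px 282.6829993949624 224.6537803608093
t 4.5 tcp [0.5655 0.0881 0.1742] F [-0.27  0.13  0.63] M [-0.118  0.858  0.02 ] g 0.176 | shift [-0.0814  0.0103  0.0015] turn [0.002  0.0012 0.0023]
```

View pics/w3c.png

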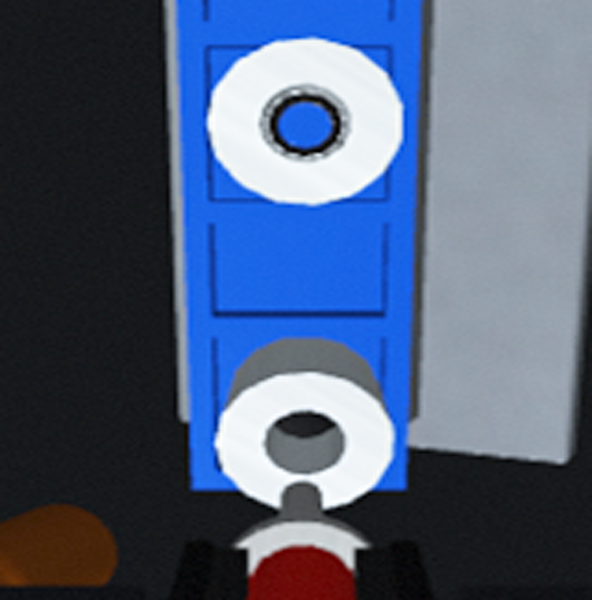

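```bash
cat >> h.py <<'E'
for k in M: M[k]=M[k]+np.array([.0014,-.0006,.0006])
E
python3 - <<'E'
from h import *
go(RI, M['B']+AX*(.0556+.006))
E
```

```text
t 4.5 tcp [0.5655 0.0881 0.1742] F [-0.27  0.13  0.63] M [-0.118  0.858  0.02 ] g 0.176 | shift [-0.0823  0.0243  0.0002] turn [0.002  0.0012 0.0023]
```

>>> move_arm(
  increments="1 -0.03 0 0 0.002 0.001 0.002; 1 -0.06 0 0 0.002 0.001 0.002; 1 -0.082 0 0 0.002 0.001 0.002; 1 -0.082 0.01 0 0.002 0.001 0.002; 1 -0.082 0.02 0 0.002 0.001 0.002; 1 -0.082 0.024 0 0.002 0.001 0.002; 1 -0.082 0.024 0 0.002 0.001 0.002; 1 -0.082 0.024 0 0.002 0.001 0.002",
)

```text
time_s: 5.3
tcp_pos: [0.5906, 0.0094, 0.1523]
ee_rot: [[-0.185, 0.415, -0.891], [0.983, 0.078, -0.168], [0.0, -0.906, -0.423]]
wrist_force: [0.5, 0.1, -0.5]
gripper_width: 0.177
```

Run:
```python
from h import *
a=[shot(c,c+'4') for c in ['side','wrist']]
go(RI, M['B']+AX*(.0556+.006)); go(RI, M['B']+AX*(.0556-.025))
save('c4',np.hstack([cv2.resize(a[1][0][160:260,230:330],(400,400),interpolation=cv2.INTER_CUBIC),cv2.resize(a[0][0][150:250,200:300],(400,400),interpolation=cv2.INTER_CUBIC)]))
```

```text
t 5.4 tcp [0.5908 0.0092 0.1529] F [ 0.22  0.45 -0.28] M [-0.111  0.85  -0.036] g 0.17 | shift [-0.      0.0009  0.0004] turn [ 0.0011 -0.0003  0.0004]
t 5.4 tcp [0.5908 0.0092 0.1529] F [ 0.22  0.45 -0.28] M [-0.111  0.85  -0.036] g 0.17 | shift [-0.      0.0319  0.0004] turn [ 0.0011 -0.0003  0.0004]
```

View pics/c4.png

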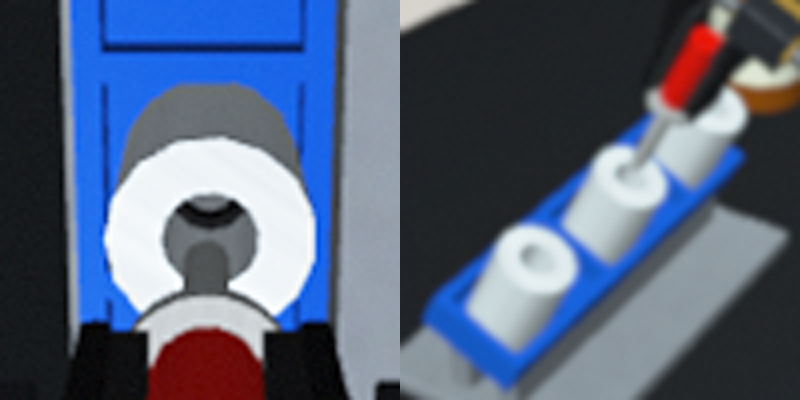

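The wrist crop shows the tip at (282,220), centred sideways over bore B. Now I go in slowly.

>>> move_arm(
  increments="1 0 0.004 0 0 0 0; 1 0 0.008 0 0 0 0; 1 0 0.012 0 0 0 0; 1 0 0.016 0 0 0 0; 1 0 0.02 0 0 0 0; 1 0 0.024 0 0 0 0; 1 0 0.028 0 0 0 0; 1 0 0.028 0 0 0 0",
)

```text
time_s: 6.2
tcp_pos: [0.6022, 0.0107, 0.1265]
ee_rot: [[-0.184, 0.415, -0.891], [0.983, 0.078, -0.166], [0.0, -0.907, -0.422]]
wrist_force: [-0.8, -0.1, -1.0]
gripper_width: 0.174
```

Run:
```python
from h import *
go(RI, M['B']+AX*(.0556-.046)); s=sense(); print('depth',.0556-(np.array(s['tcp_pos'])-M['B'])@AX)
```

```text
t 6.2 tcp [0.6022 0.0107 0.1265] F [-0.82 -0.11 -0.97] M [-0.096  0.91  -0.043] g 0.174 | shift [ 0.0006  0.0241 -0.0004] turn [-0.0007 -0.0012 -0.0001]
depth 0.021925168541665617
```

>>> move_arm(
  increments="1 0 0.002 0 0 0 0; 1 0 0.004 0 0 0 0; 1 0 0.006 0 0 0 0; 1 0 0.007 0 0 0 0; 1 0 0.008 0 0 0 0; 1 0 0.009 0 0 0 0; 1 0 0.009 0 0 0 0",
)

```text
time_s: 6.9
tcp_pos: [0.6061, 0.0115, 0.119]
ee_rot: [[-0.184, 0.416, -0.891], [0.983, 0.078, -0.166], [0.001, -0.906, -0.423]]
wrist_force: [0.1, -1.4, -1.1]
gripper_width: 0.173
```

```bash
cat >> h.py <<'E'
def dep(k):
    s=sense(); print('depth',(.0556-(np.array(s['tcp_pos'])-M[k])@AX).round(4),'Fax',(np.array(s['wrist_force'])@AX).round(2))
E
python3 - <<'E'
from h import *
go(RI, M['B']+AX*(.0556-.046)); dep('B')
E
```

```text
t 6.9 tcp [0.6061 0.0115 0.119 ] F [ 0.14 -1.45 -1.11] M [-0.116  0.926 -0.035] g 0.173 | shift [0.0005 0.0156 0.0002] turn [ 0.0005 -0.0012  0.    ]
depth 0.0304 Fax -0.95
```

>>> move_arm(
  increments="1 0 0.001 0 0 0 0; 1 0 0.002 0 0 0 0; 1 0 0.003 0 0 0 0; 1 0 0.004 0 0 0 0; 1 0 0.004 0 0 0 0",
)

```text
time_s: 7.4
tcp_pos: [0.6078, 0.0118, 0.1153]
ee_rot: [[-0.184, 0.416, -0.891], [0.983, 0.078, -0.166], [0.001, -0.906, -0.423]]
wrist_force: [-0.3, 0.3, -0.2]
gripper_width: 0.17
```

Run:
```python
from h import *
go(RI, M['B']+AX*(.0556-.046)); dep('B')
```

```text
t 7.4 tcp [0.6078 0.0118 0.1153] F [-0.27  0.29 -0.24] M [-0.113  0.858  0.037] g 0.17 | shift [0.0006 0.0116 0.0001] turn [ 0.0004 -0.0012 -0.    ]
depth 0.0344 Fax -0.13
```

No resistance at 34 mm depth, past the 30 mm stop, so B is open. I continue until the collar meets the mouth.

>>> move_arm(
  increments="1 0 0.002 0 0 0 0; 1 0 0.004 0 0 0 0; 1 0 0.006 0 0 0 0; 1 0 0.008 0 0 0 0; 1 0 0.009 0 0 0 0; 1 0 0.009 0 0 0 0",
)

```text
time_s: 8.0
tcp_pos: [0.6115, 0.0125, 0.1071]
ee_rot: [[-0.184, 0.416, -0.891], [0.983, 0.078, -0.166], [0.0, -0.906, -0.423]]
wrist_force: [-0.4, -0.1, 0.2]
gripper_width: 0.174
```

Run:
```python
from h import *
go(RI, M['B']+AX*(.0556-.046)); dep('B')
```

```text
t 8.0 tcp [0.6115 0.0125 0.1071] F [-0.35 -0.06  0.19] M [-0.117  0.889 -0.016] g 0.174 | shift [0.0006 0.0025 0.    ] turn [ 0.0002 -0.0012 -0.    ]
depth 0.0435 Fax 0.32
```

>>> move_arm(
  increments="1 0 0.001 0 0 0 0; 1 0 0.002 0 0 0 0; 1 0 0.002 0 0 0 0",
)

```text
time_s: 8.3
tcp_pos: [0.6124, 0.0127, 0.1054]
ee_rot: [[-0.184, 0.416, -0.891], [0.983, 0.078, -0.166], [0.001, -0.906, -0.423]]
wrist_force: [0.1, 0.7, 0.8]
gripper_width: 0.176
```

Run:
```python
from h import *
go(RI, M['B']+AX*(.0556-.046)); dep('B')
a=[shot(c,c+'5') for c in ['side','wrist']]
save('c5',np.hstack([cv2.resize(a[1][0][160:260,230:330],(400,400),interpolation=cv2.INTER_CUBIC),cv2.resize(a[0][0][150:250,200:300],(400,400),interpolation=cv2.INTER_CUBIC)]))
```

```text
t 8.3 tcp [0.6124 0.0127 0.1054] F [0.13 0.71 0.76] M [-0.064  0.942  0.051] g 0.176 | shift [0.0006 0.0006 0.0001] turn [ 0.0005 -0.0012  0.    ]
depth 0.0454 Fax 0.58
```

View pics/c5.png

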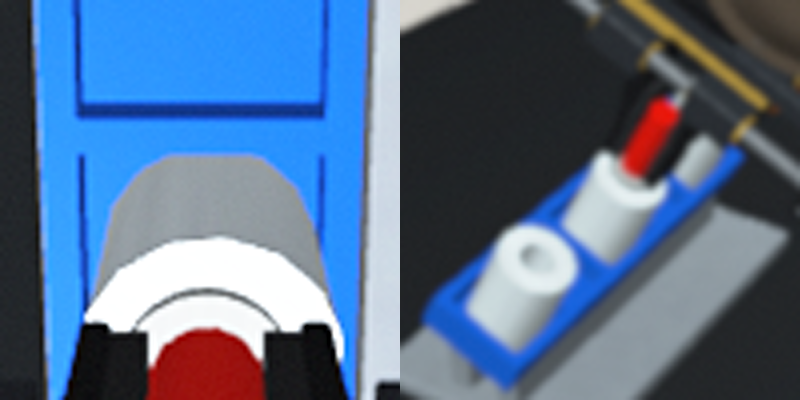

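The collar is nearly on the mouth in both crops. I release slowly to half open, check, then back off along the axis.

>>> move_arm(
  increments="0.4 0 0 0 0 0 0; 0.2 0 0 0 0 0 0; 0 0 0 0 0 0 0; 0 0 0 0 0 0 0; 0 0 0 0 0 0 0",
)

```text
time_s: 8.9
tcp_pos: [0.6125, 0.0127, 0.1056]
ee_rot: [[-0.184, 0.416, -0.891], [0.983, 0.078, -0.166], [0.001, -0.906, -0.423]]
wrist_force: [-1.1, -0.2, 0.3]
gripper_width: 0.479
```

Run:
```python
from h import *
dep('B'); print(sense()['gripper_width'])
a=[shot(c,c+'6') for c in ['side','wrist']]
save('c6',np.hstack([cv2.resize(a[1][0][160:260,230:330],(400,400),interpolation=cv2.INTER_CUBIC),cv2.resize(a[0][0][150:250,200:300],(400,400),interpolation=cv2.INTER_CUBIC)]))
```

```text
depth 0.0452 Fax 0.71
0.4788276571981029
```

View pics/c6.png

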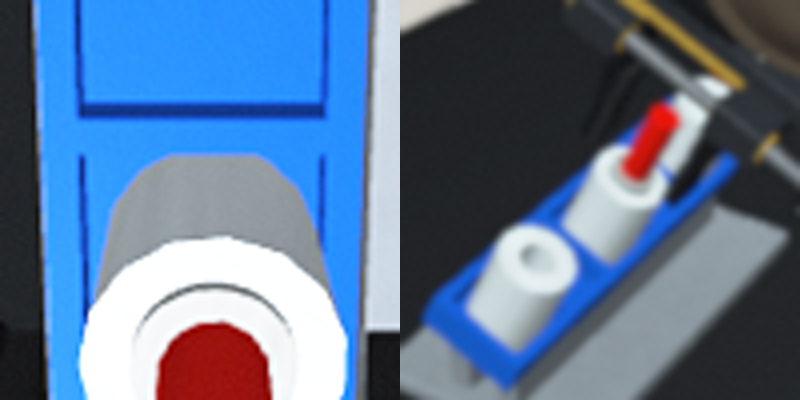

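Released: the collar is on the mouth and the fingers are clear. Retreating.

>>> move_arm(
  increments="0 0 -0.02 0 0 0 0; -0.5 0 -0.05 0 0 0 0; -0.5 0 -0.08 0 0 0 0; -0.5 0 -0.11 0 0 0 0; -0.5 0 -0.11 0 0 0 0; -0.5 0 -0.11 0 0 0 0",
)

```text
time_s: 9.6
tcp_pos: [0.5666, 0.0042, 0.206]
ee_rot: [[-0.183, 0.417, -0.89], [0.983, 0.079, -0.166], [0.001, -0.905, -0.425]]
wrist_force: [-0.2, -0.1, -0.3]
gripper_width: 0.74
```

Run:
```python
from h import *
a=[shot(c,c+'7') for c in ['scene','side','wrist']]
for p,d,P in a[:2]:
    g=cv2.cvtColor(p,cv2.COLOR_RGB2HSV); m=cv2.inRange(g,(0,0,120),(180,60,255))
    n,l,s,c=cv2.connectedComponentsWithStats(m)
    o=np.array(P['orientation']).T@(np.array([.527,-.336,.01])-P['xyz']); u,v=int(P['fx']*o[0]/o[2]+P['cx']),int(P['fy']*o[1]/o[2]+P['cy'])
    i=l[v,u]; mm=(l==i).astype(np.uint8); ct=max(cv2.findContours(mm,0,2)[0],key=cv2.contourArea); h=cv2.convexHull(ct)
    ap=cv2.approxPolyDP(h,4,True)[:,0]; print(s[i],(u,v))
    for q in ap: print(q,onz(P,*q,.025).round(4),onz(P,*q,0).round(4))
save('c7',np.hstack([cv2.resize(a[0][0][100:300,150:350],(400,400),interpolation=cv2.INTER_CUBIC),cv2.resize(a[1][0][150:250,200:300],(400,400),interpolation=cv2.INTER_CUBIC)]))
for k in 'AC': go(RI,M[k]-AX*(.013+PZ))
```

```text
[ 158  139   83   50 2426] (197, 160)
[240 168] [ 0.4783 -0.2156  0.025 ] [ 0.4551 -0.245   0.    ]
[177 188] [ 0.6481 -0.2514  0.025 ] [ 0.6311 -0.2822  0.    ]
[158 156] [ 0.6039 -0.4074  0.025 ] [ 0.5853 -0.4439  0.    ]
[218 139] [ 0.4302 -0.3709  0.025 ] [ 0.4052 -0.406   0.    ]
[239 160] [ 0.4559 -0.2467  0.025 ] [ 0.4318 -0.2773  0.    ]
[ 330  153   92   56 2881] (378, 178)
[330 168] [ 0.6314 -0.2717  0.025 ] [ 0.6539 -0.3084  0.    ]
[367 153] [ 0.6044 -0.4064  0.025 ] [ 0.6255 -0.4495  0.    ]
[421 183] [ 0.4306 -0.3661  0.025 ] [ 0.4435 -0.4072  0.    ]
[418 191] [ 0.4204 -0.3282  0.025 ] [ 0.4328 -0.3676  0.    ]
[382 208] [ 0.4487 -0.2093  0.025 ] [ 0.4624 -0.243   0.    ]
[331 176] [ 0.6075 -0.2417  0.025 ] [ 0.6288 -0.277   0.    ]
t 9.75 tcp [0.5662 0.0039 0.2038] F [ 0.27  0.47 -0.05] M [-0.113  0.818 -0.046] g 0.748 | shift [ 0.0804  0.1509 -0.0011] turn [-0.0019 -0.0013 -0.0002]
t 9.75 tcp [0.5662 0.0039 0.2038] F [ 0.27  0.47 -0.05] M [-0.113  0.818 -0.046] g 0.748 | shift [-0.0796  0.1509 -0.0013] turn [-0.0019 -0.0013 -0.0002]
```

View pics/c7.png

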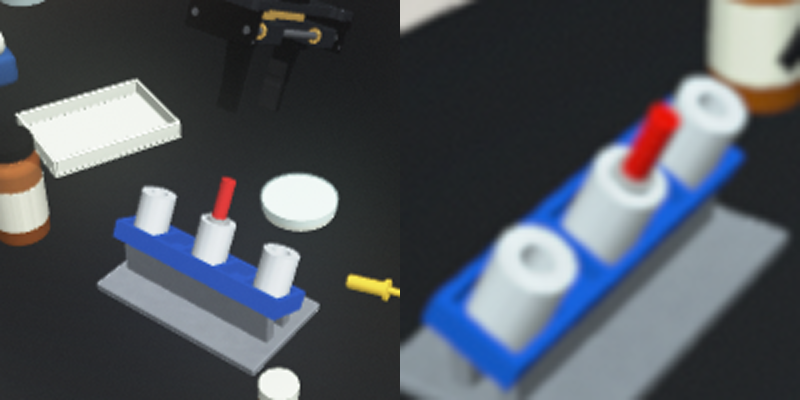

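View pics/wrist7.png

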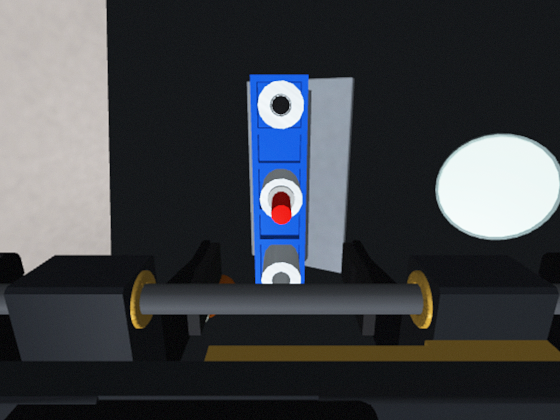

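The pin stands in B, and all three sleeves are in place. The wrist view shows C's bore at (281,105) fully black, so it is blocked. The tray's rim corners give its centre near (0.530,-0.3235) and yaw near -12 deg, with sides 178 x 131 mm, which matches. Next is sleeve A, at the +y end.

>>> move_arm(
  increments="-0.5 0.03 0 0 0 0 0; -0.5 0.06 0.01 0 0 0 0; -0.5 0.08 0.03 -0.001 -0.002 -0.001 0; -0.5 0.08 0.06 -0.001 -0.002 -0.001 0; -0.5 0.08 0.08 -0.001 -0.002 -0.001 0; -0.5 0.08 0.095 -0.001 -0.002 -0.001 0; -0.5 0.08 0.095 -0.001 -0.002 -0.001 0",
)

```text
time_s: 10.45
tcp_pos: [0.591, 0.0888, 0.1161]
ee_rot: [[-0.184, 0.409, -0.894], [0.983, 0.075, -0.169], [-0.002, -0.909, -0.416]]
wrist_force: [-0.2, -0.8, -0.7]
gripper_width: 0.747
```

Run:
```python
from h import *
a=[shot(c,c+'8') for c in ['scene','side','wrist']]
go(RI,M['A']-AX*(.013+PZ))
p,d,P=a[2]
save('c8',np.hstack([cv2.resize(a[0][0][160:300,210:350],(390,390),interpolation=cv2.INTER_CUBIC),cv2.resize(p[130:330,180:380],(400,390),interpolation=cv2.INTER_CUBIC)]))
```

```text
t 10.6 tcp [0.593  0.0905 0.1206] F [-0.09 -0.7   1.08] M [-0.079  0.85  -0.05 ] g 0.749 | shift [0.0002 0.0577 0.0024] turn [ 0.0016 -0.0006  0.0015]
```

View pics/c8.png

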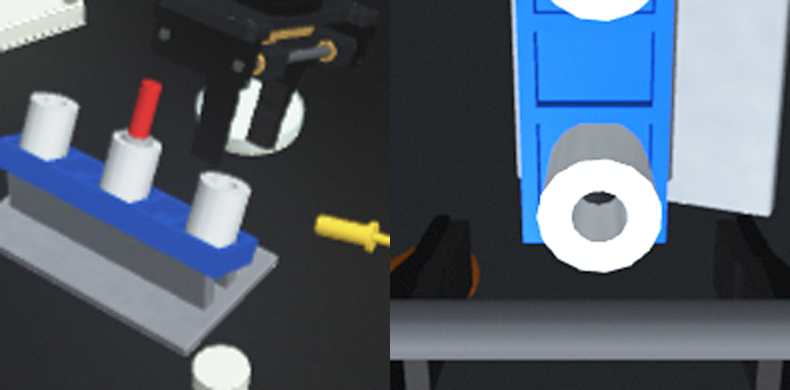

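Fingers straddle sleeve A centrally in the wrist crop (sleeve at 600, fingers 455 and 740). Descend and grip.

>>> move_arm(
  increments="-0.5 0 0.012 0.002 0.002 0 0.001; -0.5 0 0.024 0.002 0.002 0 0.001; -0.5 0 0.036 0.002 0.002 0 0.001; -0.5 0 0.048 0.002 0.002 0 0.001; -0.5 0 0.055 0.002 0.002 0 0.001; -0.5 0 0.058 0.002 0.002 0 0.001; -0.5 0 0.058 0.002 0.002 0 0.001",
)

```text
time_s: 11.3
tcp_pos: [0.6222, 0.0918, 0.0811]
ee_rot: [[-0.191, 0.386, -0.903], [0.981, 0.09, -0.17], [0.016, -0.918, -0.396]]
wrist_force: [-0.1, -0.2, 0.9]
gripper_width: 0.748
```

Run:
```python
from h import *
go(RI,M['A']-AX*(.013+PZ))
```

```text
t 11.3 tcp [0.6222 0.0918 0.0811] F [-0.13 -0.16  0.87] M [-0.113  0.801  0.022] g 0.748 | shift [0.0042 0.01   0.0115] turn [-0.0296 -0.0003  0.017 ]
```

Run:
```python
from h import *
s=sense(); print(np.round(s['joints'],2),np.round(s['joint_velocities'],2))
for k in ['8']: pass
shot('wrist','wrist9'); shot('scene','scene9'); shot('side','side9')
go(RI,M['A']-AX*(.013+PZ)); print(np.round(sense()['joints'],2))
```

```text
[ 23.57  21.56 -37.25  26.78  -9.19 -38.38] [-0.03 -0.72 -0.73  0.75 -0.   -0.59]
t 11.45 tcp [0.6218 0.0916 0.0815] F [-0.3   0.58 -0.4 ] M [-0.127  0.761  0.032] g 0.746 | shift [0.0043 0.0106 0.0113] turn [-0.0293 -0.      0.0169]
[ 23.57  21.48 -37.3   26.82  -9.2  -38.4 ]
```

View pics/wrist9.png

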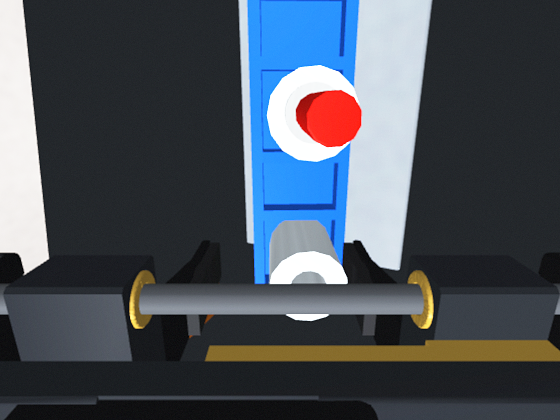

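View pics/scene9.png

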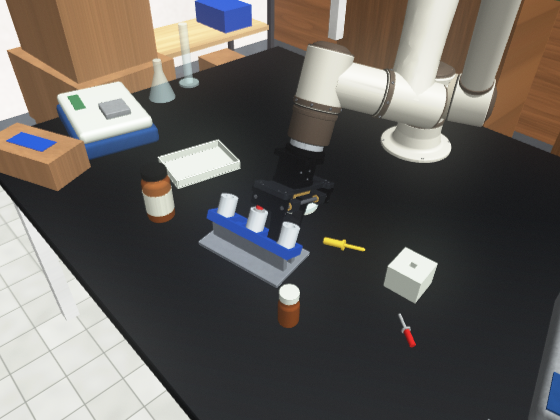

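Joint 5 has reached its -9.14 deg limit, because the tool is nearly in line with the forearm. The fingers are still clear of sleeve A. I'll lean the tool about the jaw axis, away from the pin. That keeps the pads flat on the sleeve and moves joint 5 off its limit.

```bash
cat >> h.py <<'E'
def RL(deg):  # lean of the hand toward +yc by deg, about the jaw axis XT
    f=np.radians(deg); return RR(-np.cos(f)*AX-np.sin(f)*yc,-XT)
def tcp(k,deg,s):  # TCP for pinch s above the mouth along the axis
    return M[k]+AX*s+RL(deg)[:,1]*PZ
E
python3 - <<'E'
from h import *
go(RL(15),tcp('A',15,.03)); go(RL(15),tcp('A',15,-.013))
E
```

```text
t 11.45 tcp [0.6218 0.0916 0.0815] F [-0.3   0.58 -0.4 ] M [-0.127  0.761  0.032] g 0.746 | shift [ 0.0002 -0.0331  0.0126] turn [-0.0291  0.0038  0.2787]
t 11.45 tcp [0.6218 0.0916 0.0815] F [-0.3   0.58 -0.4 ] M [-0.127  0.761  0.032] g 0.746 | shift [-0.0005  0.0099  0.0113] turn [-0.0291  0.0038  0.2787]
```

>>> move_arm(
  increments="-0.5 0 -0.015 0 0 0 0; -0.5 0 -0.03 0 0 0 0; -0.5 0 -0.045 0 0 0 0; -0.5 0 -0.045 0 0 0 0.1; -0.5 0 -0.045 0 0 0 0.2; -0.5 0 -0.045 0 0 0 0.26; -0.5 0 -0.045 0 0 0 0.26",
)

```text
time_s: 12.15
tcp_pos: [0.6052, 0.0865, 0.1238]
ee_rot: [[-0.087, 0.421, -0.903], [0.972, -0.161, -0.169], [-0.216, -0.893, -0.396]]
wrist_force: [0.7, 0.5, -0.4]
gripper_width: 0.748
```

Run:
```python
from h import *
print(np.round(sense()['joints'],2)); go(RL(15),tcp('A',15,.03)); go(RL(15),tcp('A',15,-.013))
```

```text
[ 23.05  16.85 -45.28  67.39 -19.83 -78.18]
t 12.15 tcp [0.6052 0.0865 0.1238] F [ 0.71  0.53 -0.43] M [ 0.359  0.795 -0.056] g 0.748 | shift [0.0045 0.0118 0.0135] turn [-0.0289  0.0065  0.0235]
t 12.15 tcp [0.6052 0.0865 0.1238] F [ 0.71  0.53 -0.43] M [ 0.359  0.795 -0.056] g 0.748 | shift [0.0146 0.0536 0.0122] turn [-0.0289  0.0065  0.0235]
```

>>> move_arm(
  increments="-0.5 0.0045 0.006 0.0135 -0.029 0.0065 0.0235; -0.5 0.0045 0.006 0.0135 -0.029 0.0065 0.0235; -0.5 0.0045 0.006 0.0135 -0.029 0.0065 0.0235; -0.5 0.0045 0.006 0.0135 -0.029 0.0065 0.0235",
)

```text
time_s: 12.55
tcp_pos: [0.5954, 0.0868, 0.1118]
ee_rot: [[-0.071, 0.447, -0.892], [0.97, -0.177, -0.166], [-0.233, -0.877, -0.421]]
wrist_force: [-0.1, 0.1, 0.2]
gripper_width: 0.749
```

Run:
```python
from h import *
print(np.round(sense()['joints'],2)); go(RL(15),tcp('A',15,.0)); go(RL(15),tcp('A',15,-.013))
p,d,P=shot('wrist','wrist10'); p2,_,_=shot('side','side10')
save('c10',np.hstack([cv2.resize(p,(420,315)),cv2.resize(p2[110:270,180:340],(315,315))]))
```

```text
[ 18.23  16.76 -49.35  86.68 -17.99 -93.81]
t 12.55 tcp [0.5954 0.0868 0.1118] F [-0.07  0.08  0.22] M [ 0.393  0.843 -0.03 ] g 0.749 | shift [ 0.0086  0.0343 -0.    ] turn [-0.0022 -0.0005  0.002 ]
t 12.55 tcp [0.5954 0.0868 0.1118] F [-0.07  0.08  0.22] M [ 0.393  0.843 -0.03 ] g 0.749 | shift [ 0.0119  0.0469 -0.0001] turn [-0.0022 -0.0005  0.002 ]
```

View pics/c10.png

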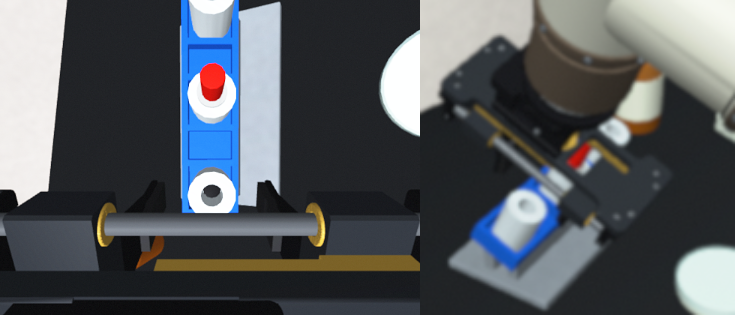

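>>> move_arm(
  increments="-0.5 0.003 0.012 0 -0.002 0 0.002; -0.5 0.006 0.024 0 -0.002 0 0.002; -0.5 0.009 0.036 0 -0.002 0 0.002; -0.5 0.011 0.043 0 -0.002 0 0.002; -0.5 0.012 0.047 0 -0.002 0 0.002; -0.5 0.012 0.047 0 -0.002 0 0.002; -0.5 0.012 0.047 0 -0.002 0 0.002",
)

```text
time_s: 13.35
tcp_pos: [0.6155, 0.0909, 0.0676]
ee_rot: [[-0.071, 0.449, -0.891], [0.969, -0.179, -0.168], [-0.235, -0.875, -0.423]]
wrist_force: [0.6, -0.7, -0.4]
gripper_width: 0.748
```

Run:
```python
from h import *
print(np.round(sense()['joints'],2)); go(RL(15),tcp('A',15,-.013))
```

```text
[  10.8    22.27  -48.25  109.59  -16.   -110.43]
t 13.35 tcp [0.6155 0.0909 0.0676] F [ 0.65 -0.65 -0.38] M [ 0.44   0.887 -0.035] g 0.748 | shift [-0.0009 -0.0002 -0.    ] turn [0.0001 0.0006 0.0003]
```

On target. Close the jaws on sleeve A.

>>> move_arm(
  increments="1 0 0 0 0 0 0; 1 0 0 0 0 0 0; 1 0 0 0 0 0 0; 1 0 0 0 0 0 0; 1 0 0 0 0 0 0; 1 0 0 0 0 0 0; 1 0 0 0 0 0 0; 1 0 0 0 0 0 0",
)

```text
time_s: 14.15
tcp_pos: [0.6152, 0.0908, 0.0673]
ee_rot: [[-0.072, 0.449, -0.891], [0.969, -0.179, -0.168], [-0.235, -0.876, -0.422]]
wrist_force: [-2.6, -0.4, 3.0]
gripper_width: 0.435
```

Run:
```python
from h import *
p,d,P=shot('wrist','wrist11');save('c11',p); 
print(np.round(sense()['joints'],2)); go(RL(15),tcp('A',15,.06));
```

```text
[  10.76   22.28  -48.28  109.68  -15.99 -110.48]
t 14.2 tcp [0.6152 0.0908 0.0673] F [-2.92  0.51  2.45] M [ 0.371  1.074 -0.049] g 0.432 | shift [-0.0197 -0.0708 -0.0004] turn [-0.0003  0.0008  0.0003]
```

View pics/c11.png

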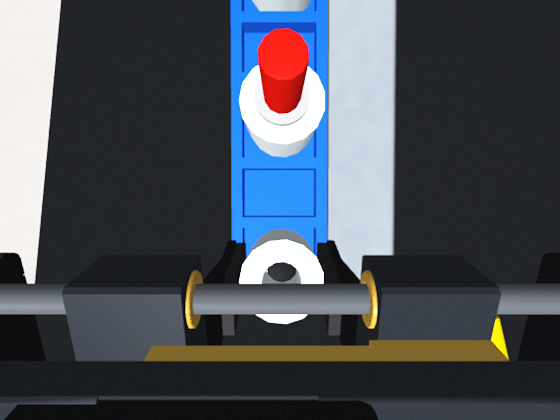

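Gripped (37.6 mm) and lined up; the pin is undisturbed at (283,70). Lift along the sleeve axis.

>>> move_arm(
  increments="1 -0.003 -0.012 0 0 0 0; 1 -0.008 -0.029 0 0 0 0; 1 -0.016 -0.058 0 0 0 0; 1 -0.024 -0.087 0 0 0 0; 1 -0.032 -0.116 0 0 0 0; 1 -0.038 -0.138 0 0 0 0; 1 -0.038 -0.138 0 0 0 0; 1 -0.038 -0.138 0 0 0 0",
)

```text
time_s: 15.0
tcp_pos: [0.5559, 0.0789, 0.1968]
ee_rot: [[-0.072, 0.449, -0.891], [0.969, -0.178, -0.168], [-0.234, -0.876, -0.422]]
wrist_force: [0.2, 0.0, -1.2]
gripper_width: 0.432
```

```bash
cat >> h.py <<'E'
TC=np.array([.530,-.3235,0]); ta=np.radians(-12.2); tx=np.array([np.cos(ta),np.sin(ta),0]); ty=np.cross(zw,tx)
def RT(deg): f=np.radians(deg); return RR(-np.cos(f)*zw-np.sin(f)*ty,-tx)
def ttcp(dx,deg,zb,s=.037): # zb: height of sleeve bottom
    return TC+tx*dx+zw*(zb+s)+RT(deg)[:,1]*PZ
E
python3 - <<'E'
from h import *
print(np.round(sense()['joints'],2)); go(RT(15),ttcp(.037,15,.12)); go(RT(15),ttcp(.037,15,.004))
a=[shot(c,c+'12') for c in ['scene','side','wrist']]
save('c12',np.hstack([cv2.resize(a[0][0][120:300,180:360],(390,390)),cv2.resize(a[2][0],(400,390))]))
E
```

```text
[ 30.84   7.11 -44.97  51.37 -29.37 -67.22]
t 15.0 tcp [0.5559 0.0789 0.1968] F [ 0.23  0.02 -1.2 ] M [0.549 1.155 0.081] g 0.432 | shift [-0.3894  0.1288  0.086 ] turn [0.5172 0.2688 0.0874]
t 15.0 tcp [0.5559 0.0789 0.1968] F [ 0.23  0.02 -1.2 ] M [0.549 1.155 0.081] g 0.432 | shift [-0.3622  0.2304  0.135 ] turn [0.5172 0.2688 0.0874]
```

View pics/c12.png

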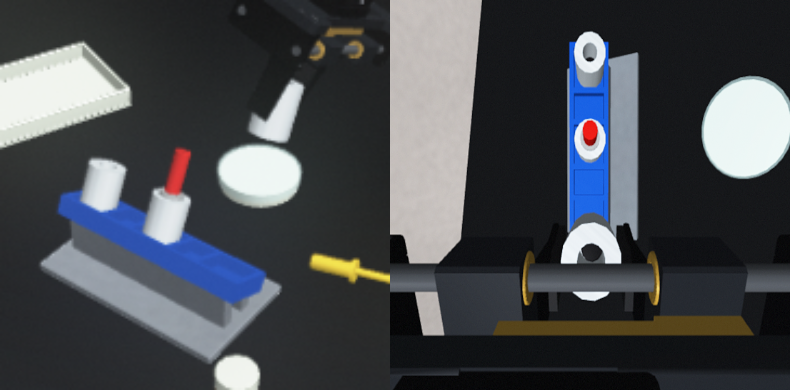

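>>> move_arm(
  increments="1 -0.045 0.008 0.008 0 0 0; 1 -0.09 0.016 0.016 0 0 0; 1 -0.138 0.026 0.025 0 0 0; 1 -0.185 0.04 0.035 0.1 0.05 0.017; 1 -0.23 0.055 0.046 0.2 0.1 0.034; 1 -0.275 0.075 0.058 0.3 0.16 0.05; 1 -0.32 0.095 0.07 0.4 0.21 0.07; 1 -0.36 0.115 0.08 0.5 0.26 0.085",
)

```text
time_s: 15.95
tcp_pos: [0.5616, -0.3029, 0.1467]
ee_rot: [[0.199, -0.043, -0.979], [0.946, -0.254, 0.203], [-0.258, -0.966, -0.01]]
wrist_force: [1.0, -0.4, -0.8]
gripper_width: 0.434
```

Run:
```python
from h import *
print(np.round(sense()['joints'],2)); go(RT(15),ttcp(.037,15,.07)); go(RT(15),ttcp(.037,15,.004))
```

```text
[ -7.21  25.2  -14.41  18.92 -52.58 -16.43]
t 15.95 tcp [ 0.5616 -0.3029  0.1467] F [ 0.99 -0.39 -0.84] M [ 0.696 -0.41   0.09 ] g 0.434 | shift [-0.0158  0.064  -0.0096] turn [0.0116 0.0056 0.0013]
t 15.95 tcp [ 0.5616 -0.3029  0.1467] F [ 0.99 -0.39 -0.84] M [ 0.696 -0.41   0.09 ] g 0.434 | shift [ 0.0012  0.1278 -0.009 ] turn [0.0116 0.0056 0.0013]
```

>>> move_arm(
  increments="1 -0.015 0.02 -0.009 0.011 0.005 0.001; 1 -0.015 0.045 -0.009 0.011 0.005 0.001; 1 -0.015 0.064 -0.009 0.011 0.005 0.001; 1 -0.011 0.08 -0.009 0.011 0.005 0.001; 1 -0.007 0.093 -0.009 0.011 0.005 0.001; 1 -0.007 0.093 -0.009 0.011 0.005 0.001; 1 -0.007 0.093 -0.009 0.011 0.005 0.001",
)

```text
time_s: 16.65
tcp_pos: [0.5658, -0.3327, 0.0597]
ee_rot: [[0.201, -0.05, -0.978], [0.945, -0.253, 0.207], [-0.258, -0.966, -0.004]]
wrist_force: [0.1, -1.1, -0.6]
gripper_width: 0.429
```

Run:
```python
from h import *
go(RT(15),ttcp(.037,15,.006))
a=[shot(c,c+'13') for c in ['scene','side','wrist']]
save('c13',np.hstack([cv2.resize(a[0][0][90:250,110:270],(390,390)),cv2.resize(a[1][0][100:260,300:460],(400,390))]))
```

```text
t 16.65 tcp [ 0.5658 -0.3327  0.0597] F [ 0.05 -1.1  -0.61] M [ 0.74  -0.169 -0.002] g 0.429 | shift [0.0057 0.0344 0.    ] turn [0.005  0.0034 0.0006]
```

View pics/c13.png

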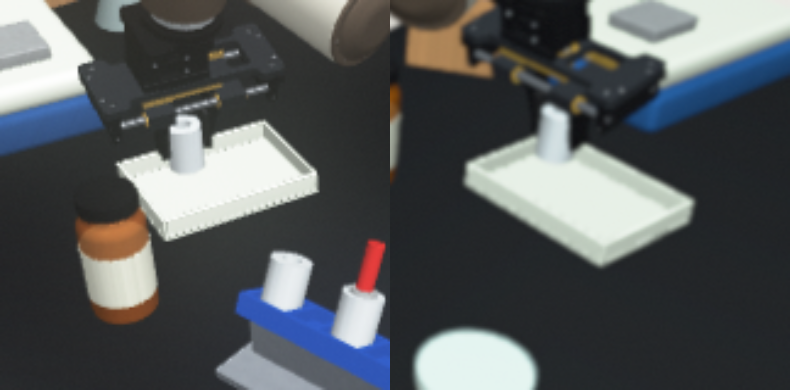

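View pics/wrist13.png

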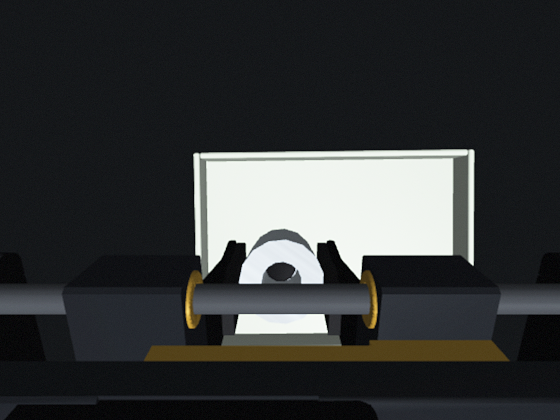

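The sleeve hangs upright over the tray and clear of the walls in all three views (wrist view: rim corners at (195,153) and (472,150)). I'll check the tray pose from those corners.

Run:
```python
from h import *
p,d,P=load('wrist13')
for q in [(193,153),(475,150),(225,335),(340,335)]: 
    x=onz(P,*q,.025); print(q,x.round(4),'tray xy',((x-TC)@tx).round(4),((x-TC)@ty).round(4))
```

```text
(193, 153) [ 0.6107 -0.4041  0.025 ] tray xy 0.096 -0.0617
(475, 150) [ 0.4344 -0.3687  0.025 ] tray xy -0.0839 -0.0644
(225, 335) [ 0.6156 -0.2846  0.025 ] tray xy 0.0754 0.0561
(340, 335) [ 0.5424 -0.2694  0.025 ] tray xy 0.0007 0.0555
```

>>> move_arm(
  increments="1 0.002 0.01 0 0.005 0.003 0; 1 0.004 0.02 0 0.005 0.003 0; 1 0.005 0.027 0 0.005 0.003 0; 1 0.005 0.031 0 0.005 0.003 0; 1 0.006 0.033 0 0.005 0.003 0; 1 0.006 0.034 0 0.005 0.003 0; 1 0.006 0.034 0 0.005 0.003 0",
)

```text
time_s: 17.5
tcp_pos: [0.5655, -0.3354, 0.0258]
ee_rot: [[0.204, -0.053, -0.977], [0.944, -0.252, 0.211], [-0.258, -0.966, -0.001]]
wrist_force: [0.1, 0.6, -2.3]
gripper_width: 0.435
```

Run:
```python
from h import *
go(RT(15),ttcp(.037,15,.004))
```

```text
t 17.5 tcp [ 0.5655 -0.3354  0.0258] F [ 0.06  0.58 -2.34] M [ 0.711 -0.274 -0.016] g 0.435 | shift [0.0001 0.0029 0.0002] turn [0.0012 0.0001 0.001 ]
```

>>> move_arm(
  increments="1 0 0.001 0 0 0 0; 1 0 0.002 0 0 0 0; 1 0 0.003 0 0 0 0; 1 0 0.003 0 0 0 0",
)

```text
time_s: 17.9
tcp_pos: [0.5655, -0.3362, 0.0238]
ee_rot: [[0.204, -0.053, -0.978], [0.944, -0.253, 0.211], [-0.258, -0.966, -0.002]]
wrist_force: [-1.5, 2.3, 4.7]
gripper_width: 0.434
```

Run:
```python
from h import *
go(RT(15),ttcp(.037,15,.004)); go(RT(15),ttcp(.037,15,.07))
```

```text
t 17.9 tcp [ 0.5655 -0.3362  0.0238] F [-1.47  2.29  4.71] M [ 0.881  0.28  -0.176] g 0.434 | shift [0.0003 0.0008 0.0004] turn [0.0018 0.0002 0.0005]
t 17.9 tcp [ 0.5655 -0.3362  0.0238] F [-1.47  2.29  4.71] M [ 0.881  0.28  -0.176] g 0.434 | shift [-0.0168 -0.063   0.0003] turn [0.0018 0.0002 0.0005]
```

Sleeve A has touched the tray floor (about 5 N). Release and lift away vertically.

>>> move_arm(
  increments="-0.25 0 0 0 0 0 0; -0.25 0 0 0 0 0 0; -0.25 0 0 0 0 0 0; -0.25 0 0 0 0 0 0; -0.25 -0.008 -0.03 0 0 0 0; -0.25 -0.016 -0.06 0 0 0 0; -0.5 -0.029 -0.11 0 0 0 0; -0.5 -0.034 -0.13 0 0 0 0",
)

```text
time_s: 18.7
tcp_pos: [0.5674, -0.3361, 0.1621]
ee_rot: [[0.205, -0.047, -0.978], [0.944, -0.254, 0.21], [-0.259, -0.966, -0.008]]
wrist_force: [1.1, 0.5, 1.3]
gripper_width: 0.715
```

Run:
```python
from h import *
print(np.round(sense()['joints'],2)); 
for f in (-15,-20,15): print(f); go(RL(f),tcp('C',f,.04))
a=[shot(c,c+'14') for c in ['scene','side','wrist']]
save('c14',np.hstack([cv2.resize(a[0][0][90:250,110:270],(390,390)),cv2.resize(a[1][0][100:260,300:460],(400,390))]))
```

```text
[-10.14  26.12 -10.28  18.39 -55.09 -12.82]
-15
t 18.7 tcp [ 0.5674 -0.3361  0.1621] F [1.11 0.51 1.33] M [ 0.56  -0.202  0.07 ] g 0.715 | shift [ 0.2818 -0.0278  0.0053] turn [-0.429  -0.3965 -0.5968]
-20
t 18.7 tcp [ 0.5674 -0.3361  0.1621] F [1.11 0.51 1.33] M [ 0.56  -0.202  0.07 ] g 0.715 | shift [ 0.283  -0.0286  0.0061] turn [-0.4133 -0.4168 -0.6815]
15
t 18.7 tcp [ 0.5674 -0.3361  0.1621] F [1.11 0.51 1.33] M [ 0.56  -0.202  0.07 ] g 0.715 | shift [ 0.2732 -0.0254  0.0016] turn [-0.5093 -0.2679 -0.0879]
```

View pics/c14.png

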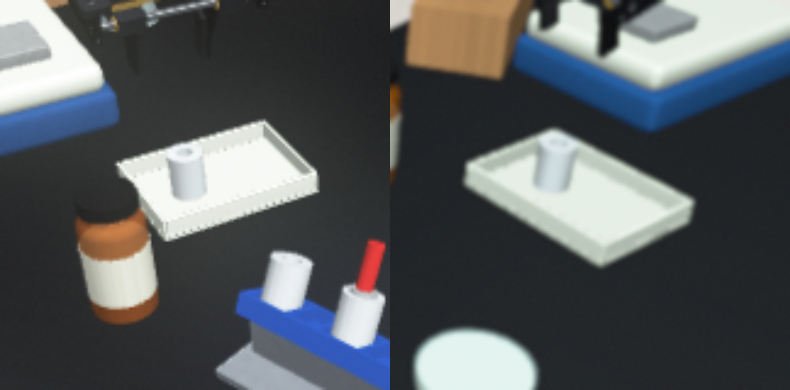

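Sleeve A stands upright in the tray. For C I'll lean the hand the other way, away from the pin.

Run:
```python
from h import *
print(tcp('C',-15,.09)); go(RL(-15),tcp('C',-15,.09))
```

```text
[ 0.60042728 -0.06575752  0.1612973 ]
t 18.85 tcp [ 0.5662 -0.3356  0.1593] F [ 0.55 -0.54 -1.21] M [ 0.674 -0.112  0.02 ] g 0.741 | shift [ 0.2613 -0.0718  0.0235] turn [-0.4313 -0.3979 -0.5954]
```

>>> move_arm(
  increments="-0.5 0 -0.05 0 -0.07 -0.065 -0.1; -0.5 0.03 -0.08 0.003 -0.14 -0.13 -0.2; -0.5 0.07 -0.09 0.006 -0.21 -0.195 -0.295; -0.5 0.11 -0.09 0.01 -0.28 -0.26 -0.39; -0.5 0.15 -0.09 0.013 -0.35 -0.325 -0.49; -0.5 0.19 -0.09 0.017 -0.43 -0.398 -0.595; -0.5 0.23 -0.085 0.02 -0.43 -0.398 -0.595; -0.5 0.261 -0.078 0.0235 -0.43 -0.398 -0.595",
)

```text
time_s: 19.65
tcp_pos: [0.5987, -0.0639, 0.1629]
ee_rot: [[-0.281, 0.347, -0.895], [0.93, 0.33, -0.164], [0.238, -0.878, -0.415]]
wrist_force: [0.7, -0.2, 0.0]
gripper_width: 0.75
```

Run:
```python
from h import *
print(np.round(sense()['joints'],2)); go(RL(-15),tcp('C',-15,.05)); 
a=[shot(c,c+'15') for c in ['side','wrist']]
save('c15',np.hstack([cv2.resize(a[1][0],(450,340)),cv2.resize(a[0][0][110:270,180:340],(340,340))]))
```

```text
[ -2.98  17.07 -11.17 -29.35 -45.15  34.62]
t 19.65 tcp [ 0.5987 -0.0639  0.1629] F [ 0.71 -0.19  0.02] M [-0.609  0.661 -0.033] g 0.75 | shift [-0.013  0.04  -0.001] turn [-0.0072 -0.0057  0.0015]
```

View pics/c15.png

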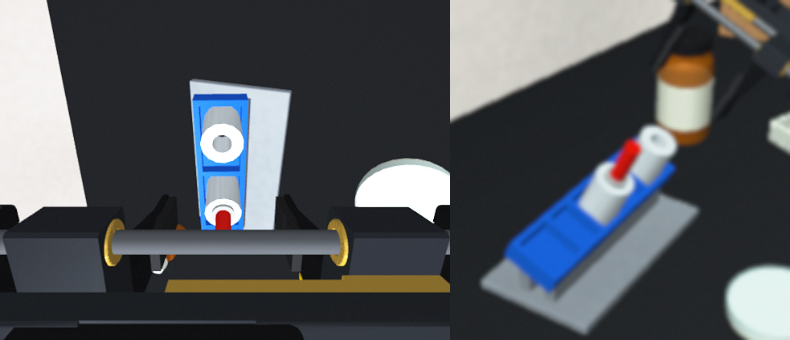

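>>> move_arm(
  increments="-0.5 -0.007 0.015 -0.001 -0.007 -0.006 0.002; -0.5 -0.01 0.03 -0.001 -0.007 -0.006 0.002; -0.5 -0.013 0.04 -0.001 -0.007 -0.006 0.002; -0.5 -0.013 0.04 -0.001 -0.007 -0.006 0.002; -0.5 -0.013 0.04 -0.001 -0.007 -0.006 0.002",
)

```text
time_s: 20.25
tcp_pos: [0.6182, -0.0635, 0.127]
ee_rot: [[-0.289, 0.354, -0.889], [0.929, 0.329, -0.17], [0.232, -0.875, -0.424]]
wrist_force: [-1.0, -0.7, 0.8]
gripper_width: 0.747
```

Run:
```python
from h import *
print(np.round(sense()['joints'],2)); go(RL(-15),tcp('C',-15,.0)); go(RL(-15),tcp('C',-15,-.013));
a=[shot(c,c+'16') for c in ['scene','wrist']]
save('c16',np.hstack([cv2.resize(a[1][0],(450,340)),cv2.resize(a[0][0][110:270,180:340],(340,340))]))
```

```text
[ -3.12  21.03 -10.66 -31.47 -41.78  38.01]
t 20.25 tcp [ 0.6182 -0.0635  0.127 ] F [-0.99 -0.67  0.78] M [-0.598  0.74  -0.018] g 0.747 | shift [-0.0123  0.0499  0.0018] turn [ 0.0008  0.0034 -0.0009]
t 20.25 tcp [ 0.6182 -0.0635  0.127 ] F [-0.99 -0.67  0.78] M [-0.598  0.74  -0.018] g 0.747 | shift [-0.0156  0.0625  0.0018] turn [ 0.0008  0.0034 -0.0009]
```

View pics/c16.png

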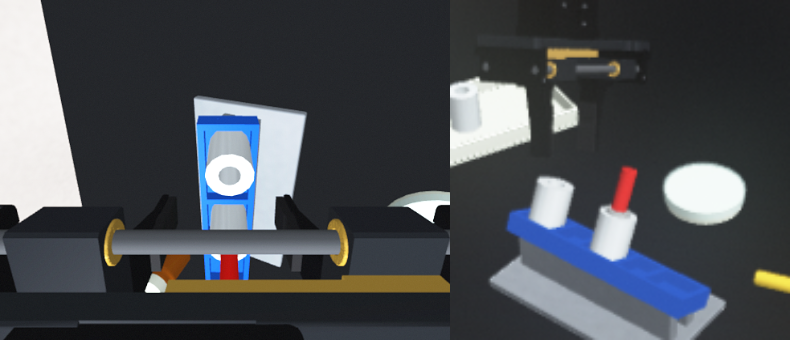

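The jaws straddle sleeve C (wrist crop: sleeve at 230, fingers 165 and 285) and the pin is clear. Descend and grip.

>>> move_arm(
  increments="-0.5 -0.004 0.015 0.002 0 0.003 0; -0.5 -0.008 0.03 0.002 0 0.003 0; -0.5 -0.011 0.045 0.002 0 0.003 0; -0.5 -0.014 0.056 0.002 0 0.003 0; -0.5 -0.0155 0.062 0.002 0 0.003 0; -0.5 -0.0155 0.062 0.002 0 0.003 0; -0.5 -0.0155 0.062 0.002 0 0.003 0",
)

```text
time_s: 21.05
tcp_pos: [0.6431, -0.0574, 0.0688]
ee_rot: [[-0.287, 0.355, -0.89], [0.929, 0.329, -0.168], [0.233, -0.875, -0.424]]
wrist_force: [0.3, -0.0, 0.2]
gripper_width: 0.747
```

Run:
```python
from h import *
print(np.round(sense()['joints'],2)); go(RL(-15),tcp('C',-15,-.013));
```

```text
[ -2.9   27.25  -9.57 -34.86 -37.36  42.08]
t 21.05 tcp [ 0.6431 -0.0574  0.0688] F [ 0.26 -0.05  0.15] M [-0.645  0.696 -0.019] g 0.747 | shift [-0.0005  0.0007  0.0003] turn [ 0.0016  0.0013 -0.0008]
```

>>> move_arm(
  increments="1 0 0 0 0 0 0; 1 0 0 0 0 0 0; 1 0 0 0 0 0 0; 1 0 0 0 0 0 0; 1 0 0 0 0 0 0; 1 0 0 0 0 0 0; 1 0 0 0 0 0 0; 1 0 0 0 0 0 0",
)

```text
time_s: 21.85
tcp_pos: [0.6427, -0.0574, 0.069]
ee_rot: [[-0.287, 0.355, -0.89], [0.929, 0.33, -0.168], [0.234, -0.875, -0.424]]
wrist_force: [-2.1, -0.7, 2.9]
gripper_width: 0.435
```

Run:
```python
from h import *
go(RL(-15),tcp('C',-15,.10));
```

```text
t 21.85 tcp [ 0.6427 -0.0574  0.069 ] F [-2.12 -0.74  2.86] M [-0.43   1.063  0.188] g 0.435 | shift [ 2.850e-02 -1.081e-01 -1.000e-04] turn [ 0.0015  0.0012 -0.0005]
```

Gripped. Lift along the axis.

>>> move_arm(
  increments="1 0.003 -0.01 0 0 0 0; 1 0.007 -0.027 0 0 0 0; 1 0.0145 -0.055 0 0 0 0; 1 0.022 -0.083 0 0 0 0; 1 0.0285 -0.108 0 0 0 0; 1 0.0285 -0.108 0 0 0 0; 1 0.0285 -0.108 0 0 0 0",
)

```text
time_s: 22.55
tcp_pos: [0.596, -0.0663, 0.1701]
ee_rot: [[-0.286, 0.356, -0.89], [0.929, 0.33, -0.167], [0.234, -0.875, -0.425]]
wrist_force: [-0.7, -0.1, -1.9]
gripper_width: 0.431
```

Run:
```python
from h import *
print(np.round(sense()['joints'],2)); go(RT(-15),ttcp(-.037,-15,.13)); go(RT(-15),ttcp(-.037,-15,.04))
a=[shot(c,c+'17') for c in ['scene','side']]
save('c17',np.hstack([cv2.resize(a[0][0][90:290,150:350],(390,390)),cv2.resize(a[1][0][120:280,180:340],(390,390))]))
```

```text
[ -3.28  16.26 -11.3  -29.41 -45.36  35.05]
t 22.55 tcp [ 0.596  -0.0663  0.1701] F [-0.75 -0.13 -1.94] M [-0.756  0.912  0.025] g 0.431 | shift [-0.2033 -0.0981  0.14  ] turn [0.3166 0.4909 0.0869]
t 22.55 tcp [ 0.596  -0.0663  0.1701] F [-0.75 -0.13 -1.94] M [-0.756  0.912  0.025] g 0.431 | shift [-0.2243 -0.0193  0.1782] turn [0.3166 0.4909 0.0869]
```

View pics/c17.png

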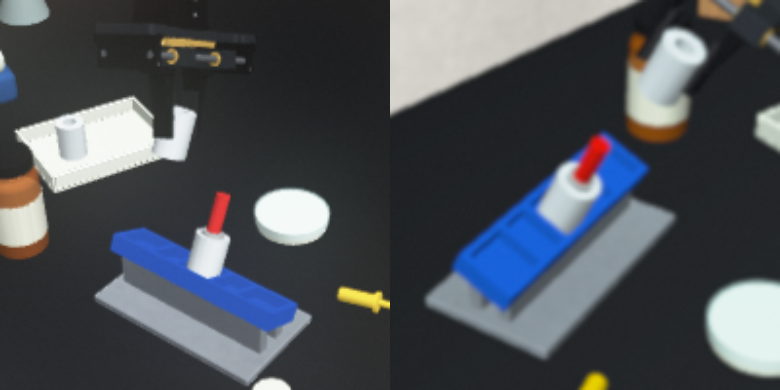

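C is lifted clear; the pin and sleeve B are still in place. Carry it to the tray's near slot.

>>> move_arm(
  increments="1 -0.025 -0.012 0.017 0.03 0.05 0.01; 1 -0.05 -0.024 0.035 0.09 0.14 0.025; 1 -0.08 -0.04 0.055 0.15 0.23 0.04; 1 -0.11 -0.055 0.075 0.21 0.32 0.055; 1 -0.14 -0.07 0.095 0.27 0.42 0.075; 1 -0.175 -0.085 0.12 0.316 0.49 0.087; 1 -0.2 -0.096 0.138 0.316 0.49 0.087; 1 -0.203 -0.098 0.14 0.316 0.49 0.087",
)

```text
time_s: 23.45
tcp_pos: [0.4936, -0.3134, 0.1456]
ee_rot: [[0.208, 0.051, -0.977], [0.943, 0.254, 0.214], [0.259, -0.966, 0.004]]
wrist_force: [0.3, 0.5, -2.2]
gripper_width: 0.433
```

Run:
```python
from h import *
print(np.round(sense()['joints'],2)); go(RT(-15),ttcp(-.037,-15,.05)); go(RT(-15),ttcp(-.037,-15,.035))
```

```text
[-24.89  25.32  -1.57 -15.83 -67.48  19.13]
t 23.45 tcp [ 0.4936 -0.3134  0.1456] F [ 0.34  0.53 -2.21] M [-0.529  0.09   0.012] g 0.433 | shift [-0.0173  0.0747 -0.0011] turn [-0.0035 -0.0042  0.0002]
t 23.45 tcp [ 0.4936 -0.3134  0.1456] F [ 0.34  0.53 -2.21] M [-0.529  0.09   0.012] g 0.433 | shift [-0.0211  0.0892 -0.0011] turn [-0.0035 -0.0042  0.0002]
```

>>> move_arm(
  increments="1 -0.006 0.025 -0.001 -0.003 -0.004 0; 1 -0.012 0.05 -0.001 -0.003 -0.004 0; 1 -0.017 0.07 -0.001 -0.003 -0.004 0; 1 -0.0195 0.083 -0.001 -0.003 -0.004 0; 1 -0.021 0.089 -0.001 -0.003 -0.004 0; 1 -0.021 0.089 -0.001 -0.003 -0.004 0; 1 -0.021 0.089 -0.001 -0.003 -0.004 0",
)

```text
time_s: 24.15
tcp_pos: [0.4975, -0.3087, 0.0582]
ee_rot: [[0.198, 0.059, -0.978], [0.946, 0.251, 0.207], [0.258, -0.966, -0.006]]
wrist_force: [-0.1, -0.9, -0.7]
gripper_width: 0.433
```

Run:
```python
from h import *
go(RT(-15),ttcp(-.037,-15,.006)); go(RT(-15),ttcp(-.037,-15,.003))
a=[shot(c,c+'18') for c in ['scene','side','wrist']]
save('c18',np.hstack([cv2.resize(a[0][0][90:250,110:270],(390,390)),cv2.resize(a[1][0][100:260,300:460],(400,390))]))
```

```text
t 24.15 tcp [ 0.4975 -0.3087  0.0582] F [-0.06 -0.86 -0.65] M [-0.563  0.011  0.004] g 0.433 | shift [-0.0112  0.0314  0.0023] turn [ 0.0046  0.0059 -0.0012]
t 24.15 tcp [ 0.4975 -0.3087  0.0582] F [-0.06 -0.86 -0.65] M [-0.563  0.011  0.004] g 0.433 | shift [-0.012   0.0343  0.0024] turn [ 0.0046  0.0059 -0.0012]
```

View pics/c18.png

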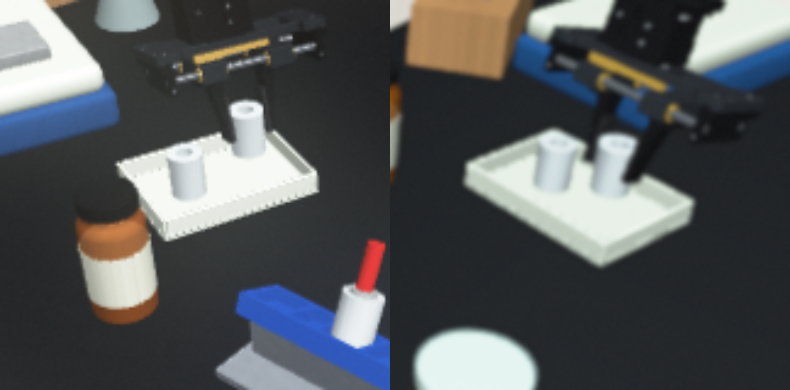

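View pics/wrist18.png

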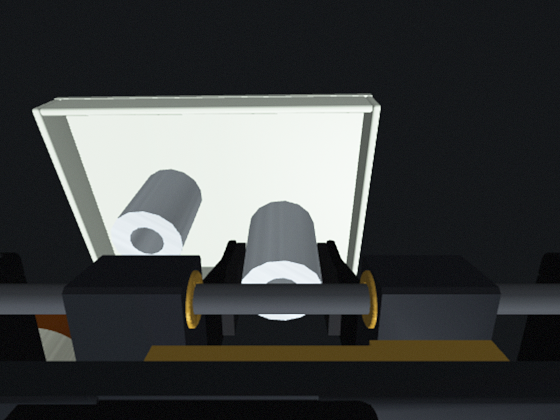

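C hangs upright over the near slot, between the first sleeve at (150,240) and the wall at (360,200). Lower gently.

>>> move_arm(
  increments="1 -0.005 0.01 0.002 0.005 0.006 0; 1 -0.008 0.02 0.002 0.005 0.006 0; 1 -0.01 0.026 0.002 0.005 0.006 0; 1 -0.011 0.029 0.002 0.005 0.006 0; 1 -0.011 0.03 0.002 0.005 0.006 0; 1 -0.011 0.031 0.002 0.005 0.006 0; 1 -0.011 0.032 0.002 0.005 0.006 0; 1 -0.011 0.032 0.002 0.005 0.006 0",
)

```text
time_s: 25.1
tcp_pos: [0.4939, -0.3108, 0.0254]
ee_rot: [[0.204, 0.052, -0.978], [0.944, 0.252, 0.21], [0.258, -0.966, 0.002]]
wrist_force: [-4.7, 0.5, 7.9]
gripper_width: 0.431
```

Run:
```python
from h import *
go(RT(-15),ttcp(-.037,-15,.004)); go(RT(-15),ttcp(-.037,-15,.06))
```

```text
t 25.1 tcp [ 0.4939 -0.3108  0.0254] F [-4.71  0.5   7.89] M [0.117 1.237 0.316] g 0.431 | shift [-0.0006  0.0024 -0.001 ] turn [-0.0026  0.0002 -0.0011]
t 25.1 tcp [ 0.4939 -0.3108  0.0254] F [-4.71  0.5   7.89] M [0.117 1.237 0.316] g 0.431 | shift [ 0.0138 -0.0517 -0.0009] turn [-0.0026  0.0002 -0.0011]
```

Floor contact (about 8 N, 2 mm early, probably a slight tilt in the grip). Release and lift straight up.

>>> move_arm(
  increments="-0.2 0 0 0 0 0 0; -0.2 0 0 0 0 0 0; -0.2 0 0 0 0 0 0; -0.2 0 0 0 0 0 0; -0.2 0.005 -0.02 0 0 0 0; -0.2 0.0135 -0.05 0 0 0 0; -0.2 0.026 -0.1 0 0 0 0; -0.2 0.036 -0.14 0 0 0 0",
)

```text
time_s: 25.9
tcp_pos: [0.4946, -0.3119, 0.17]
ee_rot: [[0.205, 0.053, -0.977], [0.944, 0.252, 0.212], [0.258, -0.966, 0.002]]
wrist_force: [0.5, -0.1, 0.9]
gripper_width: 0.601
```

Run:
```python
from h import *
a=[shot(c,c+'19') for c in ['scene','side','wrist']]
print(sense()['tcp_pos'])
save('c19',np.hstack([cv2.resize(a[0][0][90:290,110:310],(400,400)),cv2.resize(a[1][0][100:260,300:460],(400,400))]))
save('c19b',np.hstack([cv2.resize(a[1][0][110:270,180:340],(400,400)),cv2.resize(a[2][0],(400,400))]))
```

```text
[ 0.49637001 -0.31272885  0.17200822]
```

View pics/c19.png

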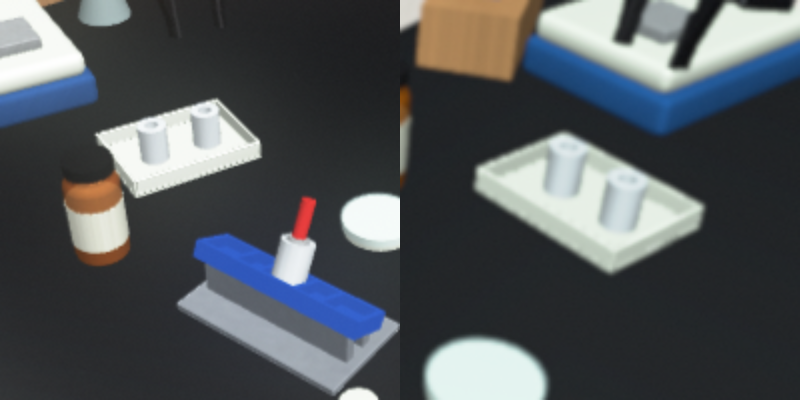

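View pics/c19b.png

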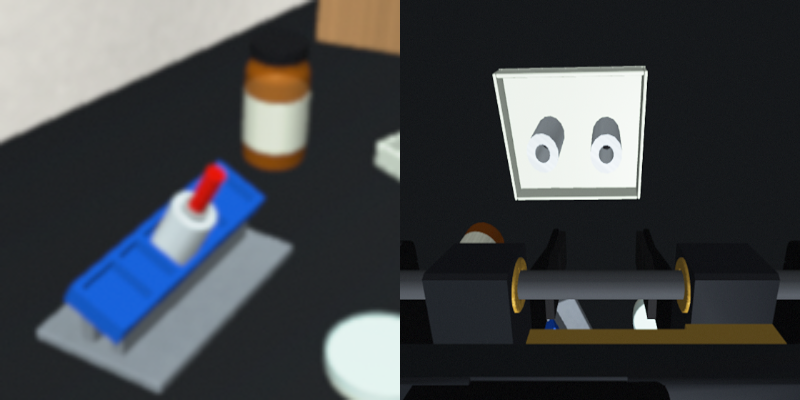

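Both sleeves stand upright inside the tray (scene crop (153,140) and (206,125)), and the pin stands in B with its collar down. Last numeric checks, then hand-in.

Run:
```python
from h import *
p,d,P=load('wrist19')
for q in [(142,159),(206*1,161)]:
    u,v=q[0]*1.4,q[1]*420/400; x=onz(P,u,v,.054); print('top',x.round(4),'tray',((x-TC)@tx).round(3),((x-TC)@ty).round(3),'depth z',cloud(P,d)[int(v)-9,int(u)].round(3))
for t,pts in [('scene',[(300,195),(158,170),(289,292)]),('side',[(334,250),(290,130),(149,225)])]:
    a,b=load(t+'0'),load(t+'19')
    for u,v in pts:
        A=cv2.matchTemplate(b[0][v-22:v+22,u-22:u+22],a[0][v-14:v+14,u-14:u+14],cv2.TM_SQDIFF_NORMED); print(t,(u,v),'px shift',np.array(cv2.minMaxLoc(A)[2])-8,round(cv2.minMaxLoc(A)[0],4))
    red=[]
S,D=load('scene19'),load('side19')
c=[]
for X in (S,D):
    h=cv2.cvtColor(X[0],cv2.COLOR_RGB2HSV); m=cv2.inRange(h,(0,170,120),(6,255,255))|cv2.inRange(h,(174,170,120),(180,255,255))
    n,l,s,cc=cv2.connectedComponentsWithStats(m); k=[i for i in range(1,n) if s[i,4]>60 and s[i,1]<290]; print([(s[i].tolist(),cc[i].round(1).tolist()) for i in k]); c.append(cc[k[0]])
x,e=tri(S[2],c[0],D[2],c[1]); s=(x-M['B'])@AX; print('handle mid above mouth',round(s,4),'(expect .025) off-axis',np.linalg.norm(x-M['B']-AX*s).round(4),'gap',round(e,4))
```

```text
top [ 0.57   -0.3268  0.054 ] tray 0.04 0.005 depth z [ 0.575 -0.328  0.033]
top [ 0.4954 -0.3092  0.054 ] tray -0.037 0.007 depth z [ 0.496 -0.307  0.03 ]
scene (300, 195) px shift [0 0] 0.0004
scene (158, 170) px shift [0 0] 0.0015
scene (289, 292) px shift [0 0] 0.0011
side (334, 250) px shift [0 0] 0.0
side (290, 130) px shift [0 0] 0.0003
side (149, 225) px shift [0 0] 0.0001
[([257, 189, 11, 20, 136], [261.8, 198.4])]
[([256, 176, 13, 18, 111], [262.2, 184.6])]
handle mid above mouth 0.0269 (expect .025) off-axis 0.0004 gap 0.001
```

Run:
```python
from h import *
print(np.round(sense()['joint_velocities'],2)); print(r.finish_job())
```

```text
[ 0.02  3.06 -4.7  -1.87  0.37  0.15]
the job is handed in; nothing more can be done
None
```

The pin is standing in the open sleeve, the middle one (B), and the two blocked sleeves (A and C) are upright in the tray. I handed the job in at about 26 s; hand-in reports no verdict.

**Probing:** I took the upright red pin and left the yellow one and the smaller red one alone. I probed only B. In the wrist view B showed blue pocket floor through a ring. The pin passed the 30 mm stop with about 1 N or less and went down to its collar. I did not probe A and C. I took them as blocked because B is the open one; C's bore also looked closed in the wrist picture.

**Last checks before hand-in:**
- **Pin:** the middle of its handle is 27 mm above B's mouth (25 mm expected) and 0.4 mm off the axis. B is still in its pocket.
- **Tray:** the sleeves stand at about x = +40 and -37 mm, y = +5 to +7 mm in the tray. I judged them upright from the pictures only.
- **Jar, vial and dish:** no shift to the pixel in either fixed view.

**What disagreed or went differently than planned:**
- The first approach to sleeve A stopped at joint 5's limit. I leaned the hand 15 degrees about the jaw axis for both sleeve grasps.
- Sleeve C met the tray floor about 2 mm early, with about 8 N.
- The tray centre differed by about 6 mm between the wrist view and the fixed views, which was within the room available.
- The yellow look-alike lay at a different angle after the first few seconds, probably because it toppled by itself; I did not reach for it.
- The arm was still settling slightly (up to 5 degrees/s) at hand-in, well clear of everything.

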